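# Clear the drying stand and lay out the squeegee blades

## Task

First lift the stainless canister off the drying stand by its handle and set it upright, wholly on the round rubber mat beside the stand. Then bring every squeegee blade (there may be three or four) from the laned rack to the drying stand: slide it along its lane until its end overhangs the open edge, pinch the overhanging end, and lay it flat on the stand with its middle over the stand, the blades not on top of each other. Let no blade drop to the table, do not disturb the other things, and finish with the canister still standing wholly on the mat.

Things in the scene. Friction and masses are not known exactly. Their poses are not given: they have to be found in the camera images.
- blade1_mid (a point): centre (half-way up) of a spare squeegee blade, a rigid flat aluminium strip with a black rubber lip along one long side, about 100 g, 150 long (its x), 34 wide (y), 5 thick (z). Starts lying flat in the right-hand (lowest y) lane of the blade rack, long axis along the lane, its near end 5 to 40 mm behind the rack's open edge. May be absent
- blade2_mid (a point): centre (half-way up) of a spare squeegee blade, a rigid flat aluminium strip with a black rubber lip along one long side, about 100 g, 150 long (its x), 34 wide (y), 5 thick (z). Starts lying flat in the second from the right lane of the blade rack, long axis along the lane, its near end 5 to 40 mm behind the rack's open edge. May be absent
- blade3_mid (a point): centre (half-way up) of a spare squeegee blade, a rigid flat aluminium strip with a black rubber lip along one long side, about 100 g, 150 long (its x), 34 wide (y), 5 thick (z). Starts lying flat in the third from the right lane of the blade rack, long axis along the lane, its near end 5 to 40 mm behind the rack's open edge. May be absent
- blade4_mid (a point): centre (half-way up) of a spare squeegee blade, a rigid flat aluminium strip with a black rubber lip along one long side, about 100 g, 150 long (its x), 34 wide (y), 5 thick (z). Starts lying flat in the left-hand (highest y) lane of the blade rack, long axis along the lane, its near end 5 to 40 mm behind the rack's open edge. May be absent
- rack_edge (a point): middle of the near, open edge of the blade rack's deck, on the deck surface, 60 above the table. x points along the lanes away from this edge, y across them to the left, z up. Lane centres at y = -75, -25, +25, +75. A blade can overhang here; below it is clear down to the table
- rack: fixed steel blade rack, deck 240 deep, 208 wide; origin under its centre, axes as rack_edge. Four lanes 42 wide between rails 8 high, 8 thick: a blade has 4 mm each side, so fingers do not fit beside it on the deck. Lanes are open at the near end; a plate 12 high closes the far end, with at least 45 of free lane behind each blade, where a closed fingertip fits
- stand_top (a point): centre of the top surface of the fixed drying stand, a flat grey steel plate with small dark drain dots, on four legs, top 60 above the table, 160 deep (x, pointing away from the robot) by 250 long (y, to the left), z up; plate 8 thick, no rim
- mat_top (a point): centre of the top of the round black rubber mat, 176 in diameter, 3 thick, fixed on the table to the right of the stand
- pail_grip (a point): middle of the horizontal grip bar of the closed stainless canister. The bar is round, 12 thick, 60 of it straight, along this point's y; its axis is 155 above the canister's underside and 45 above the lid. Canister 88 in diameter, about 0.45 kg; z is its upright axis. Starts on the drying stand
- jar: bystander: closed glass jar, 84 diameter, 110 high; origin at its underside
- flask: bystander: white plastic bottle, 70 diameter, 190 high; origin at its underside
- tin: bystander: plain steel tin, 72 diameter, 85 high; origin at its underside
- soap: bystander: white soap block 90 x 60 x 35; origin at its underside
- scrubber: bystander: wooden scrubbing brush 130 x 50 x 40; origin at its underside
- squeegee: bystander: grey squeegee head, bar 140 long (its y), 25 wide, 22 high, with a short 24-thick socket; origin at the underside of the bar
Things that resemble listed ones, but are neither listed nor needed, are in the scene too. What is shaped like the part that bears blade4_mid but brown or purple is not meant.

How it is judged:
By the outcome, as a careful person would: the job done as asked, in the order asked, and still so for the second after the job is handed in, with the robot touching nothing.
Of blade1, blade2, blade3, blade4 only 3 to 4 are there at a start; the rules pass over those that are not, and their reading is None.
At some moment in a run one of pail may be knocked a few centimetres aside while the robot is not near it.
It also fails if it takes over 210 s, if anything falls off the work surface, if the arm or the gripper's body presses on something with over 40 N, if the wrist force passes 120 N, or if a joint passes its speed limit or range.

## Robot

A 6-joint arm with a two-finger parallel gripper is mounted at the origin on the work surface. World frame = base frame: x ahead of the robot, y to its left, z up, the work surface at z = 0. Lengths are in m, angles in rad, forces in N, time in s.
With the tool pointing down it reaches from about 0.375 to 0.975 m from the base axis. Payload 3.8 kg.
Tool frame: the origin (TCP) lies midway between the tips of the shut fingers; the grasp point (between the pads) lies 19 mm behind it; x points along the fingers, z is the direction in which the jaws open and shut, and the axes are right-handed (so a half turn about x gives the same grasp; the last joint's range is limited). The gripper opens to 85 mm and grips with 20 to 120 N. Pads are 22 mm wide; open, the fingers measure 114 mm over their backs; the gripper's body (76 mm by 85 mm) begins 54 mm behind the grasp point. The pads swing forward as they close: fully open they stand 13 mm farther back than shut.
Start: joints at [-1.353, 0.264, 1.604, -0, 1.274, -0.037], TCP at [0.17, -0.653, 0.231] pointing down, gripper open.
Joint ranges: [-2.63, 2.63], [-0.94, 2.18], [0.31, 2.57], [-1.31, 4.45], [0, 2.66], [-2.55, 2.55]. Speed limits (rad/s): [2.57, 2.57, 3.14, 3.14, 3.14, 3.14].

## Interface

Orientations are given as a rotation vector (axis times angle).
In Python, from workcell import * gives the robot as it stands. The module is installed in compiled form; this text tells all that it offers.
- The arm moves only by the tool carry_out, never from a script. Its arguments are lists of equal length, an entry for each row: "offset": the shift along the tool's x, y, z in cm, a list of three; "delta_rot": the turn, a rotation vector about the tool's x, y, z in degrees, a list of three. A call has exactly 5 rows; each row shifts and turns the commanded pose from where the row before left it, along the tool's axes as they then stand; what a row does not reach is not made up. A row lasts 1/12 s, in which the tool goes at most 41.7 mm and 7.16 degrees, less where a joint would pass 70% of its speed; a pose out of reach is approached as far as the arm can. A call is refused whole if a number of a shift passes 4.17 or a number of a turn 7.16, either way. A call with a gripper value outside its range is refused whole. "fingers" is the opening, from -1 (shut) to 1 (fully open), set as the call begins (left out, the last holds). The fingers move at their own pace and stop on an object; "newtons" is the grip in N (left out, the last holds). Time passes only in rows, so rows that do not move let the fingers close, or fill a call up. It gives the time, the measured TCP pose, the force and the opening at its end, in the units of the state.
- read_state(): the state, without advancing time (a new reading comes with each control period).
- read_camera(name): name is "scene" or "side" or "wrist"; returns (picture, depth): 384x512x3 uint8, red, green, blue; 384x512 float32, m along the optical axis (not along the pixel's ray), 0 where there is no reading.
- get_calibration(name): a dict with "fx", "fy", "cx", "cy" (pixels), "distortion" ([k1, k2, p1, p2, k3] as OpenCV has them; the pictures are not rectified), "R" (3x3) and "t" (3): a world point X has camera coordinates R X + t; the wrist camera has in their place "mount" (4x4, takes a point from camera to tool coordinates, whose origin is the TCP and whose axes are the tool frame's). Camera axes: x right, y down, z forward; pixel columns grow to the right and rows downward; lengths in m; the calibration is good to about 2 mm. A picture is of the moment at which its call begins: read the wrist's pose just before it. get_calibration takes no time and is no camera call.
- finish_job(): hands the job in, once; it reports no verdict.
The state is a dict: "time": time; "q": joint angles; "joint_vel": joint speeds; "joint_torque": joint torques, N m; "tool_pos": TCP position; "tcp_rot": TCP orientation; "wrist_force": force on the tool from outside, world axes, zero at the start; "torque": the same for the moment, N m; "width": opening from 0.0 (shut) to 1.0 (fully open).
Only numpy, scipy, OpenCV 4.12 (cv2) and the standard library are available. Lean on these libraries where they do the work, as an engineer would, in place of code of your own. Each camera call takes 0.05 s, during which the arm holds its last target. There are 200 camera calls.

## Working session

There is one attempt and no reset: what is moved stays moved. The work goes in short steps, Python scripts to look and compute and a tool call to move; the robot and the scene stay as the last step left them, time stands still between calls to the robot, and variables do not carry over. Pictures are saved under pics/ and viewed, about 12 in all and at most 16, crops included, and the job is handed in when it is done.

Besides the shell and the picture viewer there is one more tool, called after ">>>" as name(argument=value, ...) on one line, values as JSON. carry_out: Moves the arm, as the interface text tells. Its arguments: {"type":"object","properties":{"offset":{"type":"array"},"delta_rot":{"type":"array"},"fingers":{"type":"number"},"newtons":{"type":"number"}},"required":["offset","delta_rot"]}

```bash
mkdir -p pics
cat > h.py <<'E'
from workcell import *
import numpy as np, cv2
from scipy.spatial.transform import Rotation as Ro
def cam(name):
    s=read_state(); im,d=read_camera(name); c=get_calibration(name)
    K=np.array([[c['fx'],0,c['cx']],[0,c['fy'],c['cy']],[0,0,1.]]); D=np.array(c['distortion'],float)
    if 'R' in c: R=np.array(c['R']); t=np.array(c['t'])
    else:
        M=np.array(c['mount']); T=np.eye(4); T[:3,:3]=Ro.from_rotvec(s['tcp_rot']).as_matrix(); T[:3,3]=s['tool_pos']
        W=np.linalg.inv(T@M); R=W[:3,:3]; t=W[:3,3]
    return im,d,K,D,R,t
def xyz(C):
    im,d,K,D,R,t=C; h,w=d.shape
    u,v=np.meshgrid(np.arange(w),np.arange(h))
    p=cv2.undistortPoints(np.stack([u,v],-1).reshape(-1,1,2).astype(np.float32),K,D).reshape(h,w,2)
    P=np.dstack([p[...,0]*d,p[...,1]*d,d])
    X=(P-t)@R; X[d==0]=np.nan
    return X
def ray(C,uv,z):
    im,d,K,D,R,t=C
    p=cv2.undistortPoints(np.array(uv,np.float32).reshape(-1,1,2),K,D).reshape(-1,2)
    r=np.c_[p,np.ones(len(p))]@R; o=-R.T@t
    return o+r*((z-o[2])/r[:,2])[:,None]
def save(im,n,s=1): cv2.imwrite('pics/'+n,cv2.resize(im[...,::-1],None,fx=s,fy=s,interpolation=cv2.INTER_CUBIC))
E
python3 - <<'E'
from h import *
print({k:np.round(v,3) for k,v in read_state().items()})
for n in('scene','side'):
    C=cam(n); save(C[0],n+'1.png',1.5); np.savez(n+'1.npz',*C)
    print(n,-C[4].T@C[5])
print(get_calibration('wrist')['mount'])
E
```

```text
{'time': np.float64(0.0), 'q': array([-1.353,  0.265,  1.605, -0.   ,  1.274, -0.037]), 'joint_vel': array([-0.   , -0.001, -0.002,  0.   ,  0.001,  0.   ]), 'joint_torque': array([-1.0000e-03, -5.1512e+01, -3.6731e+01,  0.0000e+00,  1.3000e-02,
       -0.0000e+00]), 'tool_pos': array([ 0.17 , -0.652,  0.23 ]), 'tcp_rot': array([ 1.021,  1.321, -1.019]), 'wrist_force': array([0.161, 0.764, 0.412]), 'torque': array([ 0.005, -0.011,  0.041]), 'width': np.float64(1.001)}
scene [1.04973184 0.92487636 1.07298647]
side [-0.106121    0.94008157  0.91398218]
[[-0.0015671  -0.3219237   0.94676432 -0.14173732]
 [-0.001025   -0.94676447 -0.32192545  0.08368702]
 [ 0.99999825 -0.00147493  0.0011537  -0.00127149]
 [ 0.          0.          0.          1.        ]]
```

View pics/scene1.png

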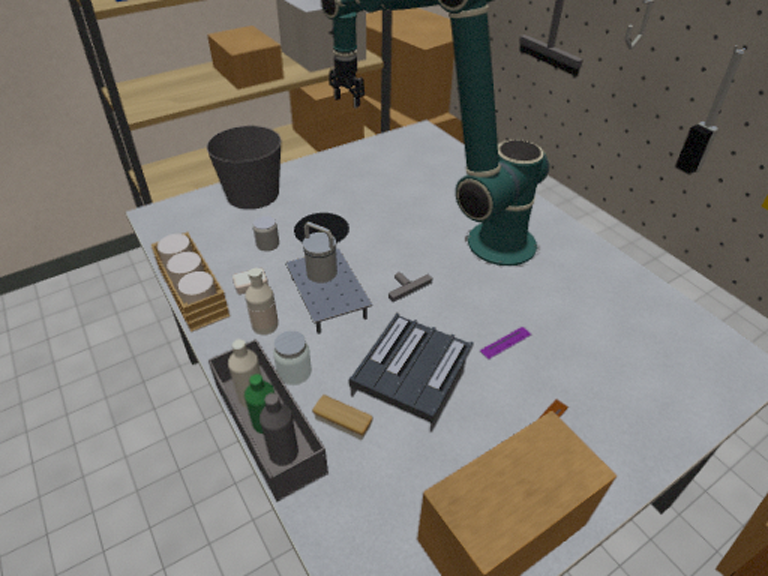

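View pics/side1.png

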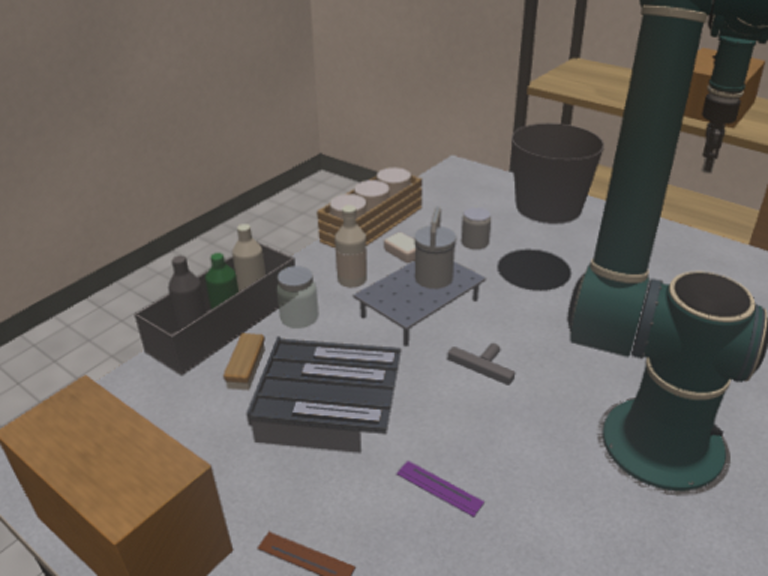

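Scene view (1.5x pixels): the canister is at (320,255) on the stand and the mat is at (322,228). Blades lie in lanes 1 (388,340), 2 (405,352) and 4 (447,365), and lane 3 is empty. The decoys are a purple strip at (505,342) and a brown strip at (555,410). The tin at (266,233) and the dark bucket at (248,165) could be mistaken for the canister, but only the canister has a handle. Next I'll measure.

Run:
```python
from h import *
for n in('scene','side'):
    f=np.load(n+'1.npz'); C=[f['arr_%d'%i] for i in range(6)]; X=xyz(C); im=C[0]
    g=im.astype(int); z=X[...,2]; mx=g.max(-1); sat=mx-g.min(-1)
    hsv=cv2.cvtColor(im,cv2.COLOR_RGB2HSV)
    print(n,'table z',np.nanmedian(z[(abs(z)<.02)]))
    # deck-height surface
    m=((z>.052)&(z<.078)&(X[...,0]>.2)).astype(np.uint8)
    m=cv2.morphologyEx(m,cv2.MORPH_OPEN,np.ones((3,3)))
    k,l,st,ce=cv2.connectedComponentsWithStats(m)
    for i in range(1,k):
        if st[i,4]<150: continue
        P=X[l==i]; r=cv2.minAreaRect((P[:,:2]*1000).astype(np.float32)); print(' flat',st[i,4],(ce[i]*1.5).round(),np.round(r[0]),np.round(r[1]),round(r[2],1),'z',np.median(P[:,2]).round(4),'V',np.median(mx[l==i]))
    m=((z>.055)&(z<.08)&(mx>110)&(X[...,0]>.2)).astype(np.uint8)
    k,l,st,ce=cv2.connectedComponentsWithStats(m)
    for i in range(1,k):
        if st[i,4]<60: continue
        P=X[l==i]; r=cv2.minAreaRect((P[:,:2]*1000).astype(np.float32)); print(' bright',st[i,4],(ce[i]*1.5).round(),np.round(r[0]),np.round(r[1]),round(r[2],1),'z',np.median(P[:,2]).round(4))
    # mat
    m=((abs(z)<.012)&(mx<50)&(X[...,0]>.3)).astype(np.uint8)
    k,l,st,ce=cv2.connectedComponentsWithStats(m)
    for i in range(1,k):
        if st[i,4]<150: continue
        P=X[l==i]; print(' dark',st[i,4],(ce[i]*1.5).round(),np.round(P.min(0),3),np.round(P.max(0),3))
    # tall stuff
    m=((z>.09)&(z<.32)&(X[...,0]>.3)&(X[...,0]<.95)&(X[...,1]<.5)).astype(np.uint8)
    k,l,st,ce=cv2.connectedComponentsWithStats(m)
    for i in range(1,k):
        if st[i,4]<60: continue
        P=X[l==i]; print(' tall',st[i,4],(ce[i]*1.5).round(),np.round(np.percentile(P,2,0),3),np.round(np.percentile(P,98,0),3))
        if st[i,4]>60:
            Q=P[P[:,2]>.195]
            if len(Q)>15: r=cv2.minAreaRect((Q[:,:2]*1000).astype(np.float32)); print('   top',len(Q),np.round(r[0]),np.round(r[1]),round(r[2],1),Q[:,2].max())
```

```text
scene table z 0.0005845164924419657
 flat 1379 [329. 290.] [575. -69.] [252. 162.] 81.4 z 0.0604 V 124.0
 flat 3353 [412. 366.] [537. 280.] [246. 210.] 29.6 z 0.0631 V 79.0
 flat 168 [299. 472.] [887. 390.] [  8. 118.] 88.1 z 0.0654 V 47.0
 bright 259 [ 49. 108.] [ 1057. -1641.] [ 46. 404.] 89.8 z 0.0681
 bright 1198 [329. 290.] [575. -67.] [255. 162.] 81.1 z 0.0604
 bright 224 [389. 340.] [542. 189.] [161.  30.] 30.0 z 0.065
 bright 239 [405. 350.] [529. 239.] [155.  30.] 29.2 z 0.0643
 bright 263 [445. 364.] [474. 324.] [156.  29.] 29.1 z 0.0648
 bright 106 [292. 364.] [777. 138.] [36. 82.] 71.7 z 0.0677
 dark 349 [323. 225.] [ 0.36  -0.443 -0.005] [ 0.529 -0.272  0.01 ]
 tall 6866 [165.  71.] [ 0.313 -1.654  0.11 ] [ 0.929 -1.035  0.316]
   top 2951 [  590. -1381.] [646. 643.] 7.5 0.31998852807961903
 tall 1679 [245. 156.] [ 0.443 -0.772  0.094] [ 0.662 -0.544  0.201]
   top 154 [ 553. -660.] [240. 234.] 85.8 0.2051317899348879
 tall 617 [319. 250.] [ 0.538 -0.146  0.094] [ 0.611 -0.068  0.221]
   top 75 [ 570. -109.] [19. 85.] 25.0 0.2252748088540128
 tall 1010 [185. 266.] [ 0.83
[... 1512 characters left out ...]
87.  64.] [ 0.547 -1.654  0.124] [ 0.893 -1.031  0.312]
   top 1233 [  882. -1363.] [655. 256.] 76.5 0.31997387021990675
 tall 780 [699.  80.] [ 0.301 -1.649  0.164] [ 0.463 -1.048  0.317]
   top 648 [  377. -1378.] [ 65. 585.] 12.5 0.31970541875399844
 tall 2476 [555. 158.] [ 0.438 -0.774  0.095] [ 0.661 -0.543  0.201]
   top 236 [ 550. -656.] [235. 243.] 33.3 0.20525840203217238
 tall 1324 [363. 207.] [ 0.731 -0.423  0.091] [ 0.925 -0.035  0.19 ]
 tall 906 [435. 248.] [ 0.524 -0.147  0.093] [ 0.599 -0.07   0.221]
   top 80 [ 565. -109.] [12. 84.] 26.0 0.22480871698324464
 tall 2649 [225. 280.] [0.736 0.055 0.091] [0.941 0.389 0.2  ]
   top 94 [883. 217.] [ 28. 199.] 1.0 0.21122633184501627
```

```bash
cat >> h.py <<'E'
def plan(p=None,jaw=None):
    """needed tool-frame shift (cm) at present orientation; turn about tool x (deg) to bring the jaw axis to world yaw `jaw` (mod 180); tilt fix"""
    s=read_state(); R=Ro.from_rotvec(s['tcp_rot']).as_matrix()
    jy=np.degrees(np.arctan2(R[1,2],R[0,2]))
    print('t %.2f tcp'%s['time'],np.round(s['tool_pos'],4),'x',np.round(R[:,0],3),'jaw %.1f'%jy,'q6 %.2f'%s['q'][5],'w %.3f'%s['width'],'F',np.round(s['wrist_force'],1))
    if p is not None: print(' shift cm',np.round(R.T@(np.array(p)-s['tool_pos'])*100,2))
    if jaw is not None:
        d=(jaw-jy+90)%180-90; print(' turn about x: %.1f deg'%-d,' tilt fix (about y,z deg):',np.round(np.degrees(R.T@np.cross(R[:,0],[0,0,-1])),2))
E
python3 - <<'E'
from h import *
plan([.5675,-.109,.27],25)
for n in('scene','side'):
    f=np.load(n+'1.npz'); C=[f['arr_%d'%i] for i in range(6)]; X=xyz(C)
    for u in [(266,240),(410,290),(400,278)] if n=='scene' else [(476,232),(481,366),(490,352)]:
        print(n,u,X[int(u[1]/1.5),int(u[0]/1.5)].round(3))
E
```

```text
t 0.10 tcp [ 0.17   -0.6526  0.2301] x [-0.     0.002 -1.   ] jaw -75.4 q6 -0.04 w 1.003 F [ 0.1 -0.5  0.4]
 shift cm [ -3.9   52.17 -42.59]
 turn about x: 79.6 deg  tilt fix (about y,z deg): [ 0.   -0.12 -0.01]
scene (266, 240) [ 0.633 -0.351  0.04 ]
scene (410, 290) [0.377 0.039 0.02 ]
scene (400, 278) [ 0.373 -0.018  0.019]
side (476, 232) [ 0.602 -0.35   0.054]
side (481, 366) [0.354 0.042 0.026]
side (490, 352) [ 0.364 -0.009  0.024]
```

>>> carry_out(offset=[[-0.2, 2.61, -2.13], [-0.2, 2.61, -2.13], [-0.2, 2.61, -2.13], [-0.2, 2.61, -2.13], [-0.2, 2.61, -2.13]], delta_rot=[[0, 0, 0], [0, 0, 0], [0, 0, 0], [0, 0, 0], [0, 0, 0]])

```text
time: 0.52
tool_pos: [0.27, -0.5156, 0.2407]
tcp_rot: [1.021, 1.32, -1.02]
wrist_force: [1.0, -0.6, -1.0]
width: 1.0
```

>>> carry_out(offset=[[-0.2, 2.61, -2.13], [-0.2, 2.61, -2.13], [-0.2, 2.61, -2.13], [-0.2, 2.61, -2.13], [-0.2, 2.61, -2.13]], delta_rot=[[0, 0, 0], [0, 0, 0], [0, 0, 0], [0, 0, 0], [0, 0, 0]])

```text
time: 0.93
tool_pos: [0.3694, -0.3796, 0.2509]
tcp_rot: [1.02, 1.32, -1.02]
wrist_force: [0.9, -1.0, 0.2]
width: 0.993
```

>>> carry_out(offset=[[-0.2, 2.61, -2.13], [-0.2, 2.61, -2.13], [-0.2, 2.61, -2.13], [-0.2, 2.61, -2.13], [-0.2, 2.61, -2.13]], delta_rot=[[0, 0, 0], [0, 0, 0], [0, 0, 0], [0, 0, 0], [0, 0, 0]])

```text
time: 1.35
tool_pos: [0.4689, -0.2437, 0.261]
tcp_rot: [1.02, 1.32, -1.02]
wrist_force: [0.6, 0.2, -0.5]
width: 1.001
```

>>> carry_out(offset=[[0, 0, 0], [0, 0, 0], [0, 0, 0], [0, 0, 0], [0, 0, 0]], delta_rot=[[-6.7, 0, 0], [-6.7, 0, 0], [-6.7, 0, 0], [-6.7, 0, 0], [-6.7, 0, 0]])

```text
time: 1.77
tool_pos: [0.4682, -0.2449, 0.2607]
tcp_rot: [0.567, 1.496, -0.567]
wrist_force: [0.9, -0.3, 0.6]
width: 1.003
```

>>> carry_out(offset=[[0, 0, 0], [0, 0, 0], [0, 0, 0], [0, 0, 0], [0, 0, 0]], delta_rot=[[-6.7, 0, 0], [-6.7, 0, 0], [-6.7, 0, 0], [-6.7, 0, 0], [-6.7, 0, 0]])

```text
time: 2.18
tool_pos: [0.4681, -0.2451, 0.2607]
tcp_rot: [0.111, 1.569, -0.11]
wrist_force: [0.3, -0.5, -0.2]
width: 0.999
```

>>> carry_out(offset=[[0, 0, 0], [0, 0, 0], [0, 0, 0], [0, 0, 0], [0, 0, 0]], delta_rot=[[-6.7, 0, 0], [-6.7, 0, 0], [-6.7, 0, 0], [-6.7, 0, 0], [-6.7, 0, 0]])

```text
time: 2.6
tool_pos: [0.4681, -0.2451, 0.2607]
tcp_rot: [-0.348, 1.543, 0.349]
wrist_force: [-0.2, -0.3, 0.0]
width: 1.002
```

Run:
```python
from h import *
plan([.5675,-.109,.27],25)
C=cam('wrist'); save(C[0],'w1.png',1.2); np.savez('w1.npz',*C); X=xyz(C); z=X[...,2]
P=X[(z>.205)&(z<.23)&(abs(X[...,0]-.57)<.12)&(abs(X[...,1]+.11)<.12)]
print(len(P)); 
if len(P)>20: r=cv2.minAreaRect((P[:,:2]*1000).astype(np.float32)); print(r,P[:,2].max())
```

```text
t 2.60 tcp [ 0.4681 -0.2451  0.2607] x [-0.001  0.001 -1.   ] jaw 25.4 q6 -0.97 w 1.002 F [-0.2 -0.3  0. ]
 shift cm [-0.93  8.03 14.82]
 turn about x: 0.4 deg  tilt fix (about y,z deg): [ 0.   -0.04 -0.05]
2618
((566.8499145507812, -112.41476440429688), (12.363279342651367, 84.59127807617188), 26.326932907104492) 0.22243102139206228
```

View pics/w1.png

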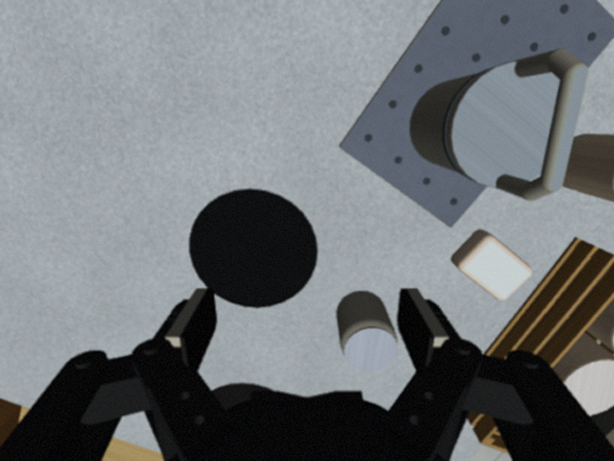

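>>> carry_out(offset=[[-0.19, 1.57, 2.94], [-0.19, 1.57, 2.94], [-0.19, 1.57, 2.94], [-0.18, 1.57, 2.94], [-0.18, 1.57, 2.94]], delta_rot=[[0, 0, 0], [0, 0, 0], [0, 0, 0], [0, 0, 0], [0, 0, 0]])

```text
time: 3.07
tool_pos: [0.5687, -0.1106, 0.2703]
tcp_rot: [-0.341, 1.544, 0.341]
wrist_force: [0.4, 0.1, -1.3]
width: 1.0
```

>>> carry_out(offset=[[1.5, 0, 0], [1.5, 0, 0], [1.5, 0, 0], [1.5, 0, 0], [1.4, 0, 0]], delta_rot=[[0, 0, 0], [0, 0, 0], [0, 0, 0], [0, 0, 0], [0, 0, 0]])

```text
time: 3.48
tool_pos: [0.5678, -0.1115, 0.1952]
tcp_rot: [-0.341, 1.545, 0.342]
wrist_force: [0.1, -0.6, -0.3]
width: 1.0
```

>>> carry_out(offset=[[0, 0, 0], [0, 0, 0], [0, 0, 0], [0, 0, 0], [0, 0, 0]], delta_rot=[[0, 0, 0], [0, 0, 0], [0, 0, 0], [0, 0, 0], [0, 0, 0]], fingers=-1, newtons=70)

```text
time: 3.9
tool_pos: [0.5691, -0.1121, 0.198]
tcp_rot: [-0.344, 1.541, 0.342]
wrist_force: [-1.3, 0.9, 0.4]
width: 0.297
```

>>> carry_out(offset=[[0, 0, 0], [0, 0, 0], [0, 0, 0], [0, 0, 0], [0, 0, 0]], delta_rot=[[0, 0, 0], [0, 0, 0], [0, 0, 0], [0, 0, 0], [0, 0, 0]])

```text
time: 4.32
tool_pos: [0.5687, -0.1121, 0.1978]
tcp_rot: [-0.344, 1.542, 0.343]
wrist_force: [-2.7, -0.2, 6.9]
width: 0.113
```

Run:
```python
from h import *
f=np.load('w1.npz'); C=[f['arr_%d'%i] for i in range(6)]
m=(C[0].max(-1)<35).astype(np.uint8); k,l,st,ce=cv2.connectedComponentsWithStats(m)
i=l[206,211]; c,_=cv2.findContours((l==i).astype(np.uint8),0,cv2.CHAIN_APPROX_NONE)
P=ray(C,c[0].reshape(-1,2),.003); print(cv2.minEnclosingCircle((P[:,:2]*1000).astype(np.float32)))
plan([.4445,-.3575,.24],None)
```

```text
((688.766357421875, -708.3737182617188), 570.8698120117188)
t 4.32 tcp [ 0.5687 -0.1121  0.1978] x [ 0.001 -0.001 -1.   ] jaw 25.1 q6 -0.68 w 0.113 F [-2.7 -0.2  6.9]
 shift cm [ -4.22 -16.96 -21.65]
```

>>> carry_out(offset=[[-0.6, 0, 0], [-1, 0, 0], [-1, 0, 0], [-1, 0, 0], [-1, 0, 0]], delta_rot=[[0, 0, 0], [0, 0, 0], [0, 0, 0], [0, 0, 0], [0, 0, 0]])

```text
time: 4.73
tool_pos: [0.5683, -0.1119, 0.2436]
tcp_rot: [-0.344, 1.543, 0.344]
wrist_force: [0.9, 0.2, -4.0]
width: 0.116
```

Run:
```python
from h import *
f=np.load('w1.npz'); C=[f['arr_%d'%i] for i in range(6)]
m=(C[0].max(-1)<35).astype(np.uint8); m[235:]=0
k,l,st,ce=cv2.connectedComponentsWithStats(m)
i=l[206,211]; c,_=cv2.findContours((l==i).astype(np.uint8),0,cv2.CHAIN_APPROX_NONE)
P=ray(C,c[0].reshape(-1,2),.003)*1000
A=np.c_[2*P[:,:2],np.ones(len(P))]; s=np.linalg.lstsq(A,(P[:,:2]**2).sum(1),rcond=None)[0]; print(s[:2],np.sqrt(s[2]+s[0]**2+s[1]**2))
P=P[:,:2];print(P.min(0),P.max(0))
plan([.4445,-.3575,.24],None)
C=cam('side'); X=xyz(C); z=X[...,2]; q=(abs(X[...,0]-.57)<.12)&(abs(X[...,1]+.11)<.12)
save(C[0][120:220,230:380],'s2.png',3)
```

```text
[ 436.56335324 -346.65871809] 77.34961477009037
[ 356.09132973 -428.12002018] [ 526.47077371 -271.72280072]
t 4.73 tcp [ 0.5683 -0.1119  0.2436] x [ 0.  0. -1.] jaw 25.1 q6 -0.68 w 0.116 F [ 0.9  0.2 -4. ]
 shift cm [  0.35 -16.99 -21.63]
```

View pics/s2.png

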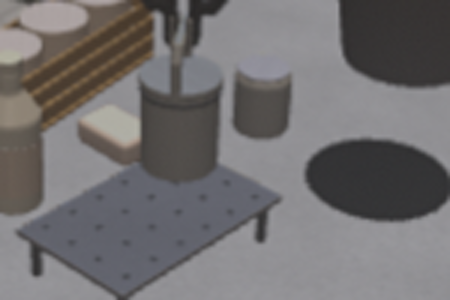

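Canister lifted (about 4 N on the wrist, and the side crop shows a gap under it). Next I carry it to the mat.

>>> carry_out(offset=[[0, -0.7, -0.9], [0, -1.4, -1.8], [0, -1.9, -2.4], [0, -2.1, -2.7], [0, -2.1, -2.7]], delta_rot=[[0, 0, 0], [0, 0, 0], [0, 0, 0], [0, 0, 0], [0, 0, 0]])

```text
time: 5.2
tool_pos: [0.5065, -0.2319, 0.242]
tcp_rot: [-0.345, 1.544, 0.345]
wrist_force: [-0.5, -0.6, -4.0]
width: 0.11
```

>>> carry_out(offset=[[0, -2.1, -2.7], [0, -2.1, -2.7], [0, -2.1, -2.7], [0, -1.7, -2.1], [0, -0.8, -0.9]], delta_rot=[[0, 0, 0], [0, 0, 0], [0, 0, 0], [0, 0, 0], [0, 0, 0]])

```text
time: 5.62
tool_pos: [0.4419, -0.361, 0.2421]
tcp_rot: [-0.342, 1.546, 0.341]
wrist_force: [-0.9, -1.1, -4.8]
width: 0.111
```

>>> carry_out(offset=[[1, 0, 0], [2, 0, 0], [2, 0, 0], [2, 0, 0], [1.5, 0, 0]], delta_rot=[[0, 0, 0], [0, 0, 0], [0, 0, 0], [0, 0, 0], [0, 0, 0]])

```text
time: 6.03
tool_pos: [0.444, -0.3555, 0.1547]
tcp_rot: [-0.341, 1.545, 0.347]
wrist_force: [0.1, 0.5, -4.6]
width: 0.113
```

Run:
```python
from h import *
plan([.444,-.358,.141],None)
C=cam('side'); save(C[0][110:220,280:430],'s3.png',3)
```

```text
t 6.03 tcp [ 0.444  -0.3555  0.1547] x [-0.002  0.003 -1.   ] jaw 25.1 q6 -1.16 w 0.113 F [ 0.1  0.5 -4.6]
 shift cm [ 1.37 -0.23 -0.11]
```

View pics/s3.png

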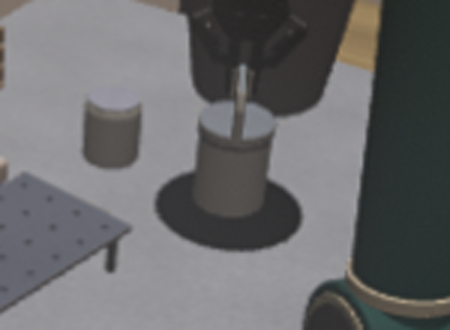

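The canister (235,165 in the crop) hangs upright over the middle of the mat. Lower and release.

>>> carry_out(offset=[[0.5, -0.1, 0], [0.4, -0.1, 0], [0.25, 0, 0], [0.1, 0, 0], [0.1, 0, 0]], delta_rot=[[0, 0, 0], [0, 0, 0], [0, 0, 0], [0, 0, 0], [0, 0, 0]])

```text
time: 6.5
tool_pos: [0.4462, -0.3596, 0.1449]
tcp_rot: [-0.345, 1.542, 0.343]
wrist_force: [-0.3, 0.5, -4.3]
width: 0.116
```

>>> carry_out(offset=[[0.1, 0, 0], [0, 0, 0], [0, 0, 0], [0, 0, 0], [0, 0, 0]], delta_rot=[[0, 0, 0], [0, 0, 0], [0, 0, 0], [0, 0, 0], [0, 0, 0]])

```text
time: 6.92
tool_pos: [0.4457, -0.3594, 0.1433]
tcp_rot: [-0.344, 1.543, 0.343]
wrist_force: [-0.5, -0.9, -3.9]
width: 0.113
```

>>> carry_out(offset=[[0.1, 0, 0], [0.1, 0, 0], [0.1, 0, 0], [0, 0, 0], [0, 0, 0]], delta_rot=[[0, 0, 0], [0, 0, 0], [0, 0, 0], [0, 0, 0], [0, 0, 0]])

```text
time: 7.33
tool_pos: [0.4458, -0.3597, 0.1409]
tcp_rot: [-0.344, 1.543, 0.343]
wrist_force: [-0.7, 0.2, 1.8]
width: 0.111
```

>>> carry_out(offset=[[0, 0, 0], [0, 0, 0], [0, 0, 0], [0, 0, 0], [0, 0, 0]], delta_rot=[[0, 0, 0], [0, 0, 0], [0, 0, 0], [0, 0, 0], [0, 0, 0]], fingers=1)

```text
time: 7.75
tool_pos: [0.4458, -0.3593, 0.1401]
tcp_rot: [-0.344, 1.543, 0.344]
wrist_force: [-0.3, 0.1, 0.1]
width: 0.815
```

>>> carry_out(offset=[[0, 0, 0], [-0.5, 0, 0], [-1, 0, 0], [-2.5, 0, 0], [-4, 0, 0]], delta_rot=[[0, 0, 0], [0, 0, 0], [0, 0, 0], [0, 0, 0], [0, 0, 0]])

```text
time: 8.17
tool_pos: [0.4433, -0.3572, 0.2171]
tcp_rot: [-0.338, 1.548, 0.349]
wrist_force: [0.2, -1.0, 0.3]
width: 1.0
```

>>> carry_out(offset=[[-4, 0, 0], [-3.5, 0, 0], [0, 0, 0], [0, 0, 0], [0, 0, 0]], delta_rot=[[0, 0, 0], [0, 0, 0], [0, 0, 0], [0, 0, 0], [0, 0, 0]])

```text
time: 8.58
tool_pos: [0.4457, -0.3593, 0.2959]
tcp_rot: [-0.344, 1.543, 0.343]
wrist_force: [0.7, 0.7, -1.2]
width: 1.0
```

Run:
```python
from h import *
plan([.50,.26,.30],119.5)
C=cam('side'); save(C[0][110:220,280:430],'s4.png',3)
```

```text
t 8.58 tcp [ 0.4457 -0.3593  0.2959] x [ 0.001 -0.001 -1.   ] jaw 25.1 q6 -1.16 w 1.000 F [ 0.7  0.7 -1.2]
 shift cm [-0.45 53.77 31.19]
 turn about x: 85.6 deg  tilt fix (about y,z deg): [0.   0.03 0.07]
```

View pics/s4.png

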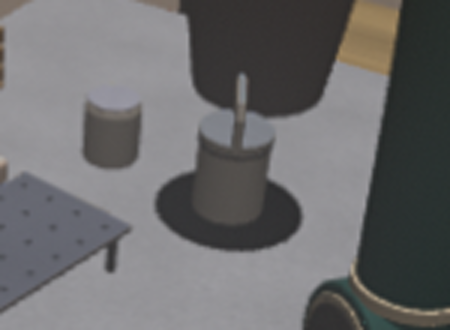

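>>> carry_out(offset=[[0, 2.4, 1.4], [0, 3.2, 1.85], [0, 3.2, 1.85], [0, 3.2, 1.85], [0, 3.2, 1.85]], delta_rot=[[0, 0, 0], [0, 0, 0], [0, 0, 0], [0, 0, 0], [0, 0, 0]], fingers=-1)

```text
time: 9.05
tool_pos: [0.4595, -0.1824, 0.2927]
tcp_rot: [-0.341, 1.547, 0.345]
wrist_force: [0.9, 0.1, 0.3]
width: 0.304
```

>>> carry_out(offset=[[0, 3.2, 1.85], [0, 3.2, 1.85], [0, 3.2, 1.85], [0, 3.2, 1.85], [0, 3.2, 1.85]], delta_rot=[[0, 0, 0], [0, 0, 0], [0, 0, 0], [0, 0, 0], [0, 0, 0]])

```text
time: 9.47
tool_pos: [0.4753, 0.0016, 0.293]
tcp_rot: [-0.343, 1.547, 0.344]
wrist_force: [-0.1, -0.3, -0.7]
width: 0.002
```

>>> carry_out(offset=[[0, 3.2, 1.85], [0, 3.2, 1.85], [0, 3.2, 1.85], [0, 3.2, 1.85], [0, 3.2, 1.85]], delta_rot=[[0, 0, 0], [0, 0, 0], [0, 0, 0], [0, 0, 0], [0, 0, 0]])

```text
time: 9.88
tool_pos: [0.4913, 0.1855, 0.2929]
tcp_rot: [-0.344, 1.547, 0.344]
wrist_force: [0.9, 0.3, 0.8]
width: -0.001
```

>>> carry_out(offset=[[0, 3.2, 1.85], [0, 2.4, 1.4], [0, 0, 0], [0, 0, 0], [0, 0, 0]], delta_rot=[[0, 0, 0], [0, 0, 0], [-6.7, 0, 0], [-6.7, 0, 0], [-6.7, 0, 0]])

```text
time: 10.3
tool_pos: [0.497, 0.2489, 0.2923]
tcp_rot: [-0.623, 1.485, 0.623]
wrist_force: [0.2, -0.3, -0.7]
width: -0.001
```

>>> carry_out(offset=[[0, 0, 0], [0, 0, 0], [0, 0, 0], [0, 0, 0], [0, 0, 0]], delta_rot=[[-6.7, 0, 0], [-6.7, 0, 0], [-6.7, 0, 0], [-6.7, 0, 0], [-6.7, 0, 0]])

```text
time: 10.72
tool_pos: [0.4971, 0.2479, 0.2925]
tcp_rot: [-1.067, 1.298, 1.069]
wrist_force: [0.4, 0.2, -0.1]
width: 0.0
```

>>> carry_out(offset=[[0, 0, 0], [0, 0, 0], [0, 0, 0], [0, 0, 0], [0, 0, 0]], delta_rot=[[-6.7, 0, 0], [-6.7, 0, 0], [-6.7, 0, 0], [-6.7, 0, 0], [-6.7, 0, 0]])

```text
time: 11.13
tool_pos: [0.4972, 0.2479, 0.2926]
tcp_rot: [-1.491, 1.001, 1.496]
wrist_force: [0.7, 0.6, 1.0]
width: -0.002
```

Run:
```python
from h import *
plan([.50,.26,.30],119.5)
C=cam('wrist'); save(C[0],'w2.png',1.2); np.savez('w2.npz',*C); X=xyz(C); z=X[...,2]; mx=C[0].max(-1)
m=((z>.05)&(z<.08)).astype(np.uint8); k,l,st,ce=cv2.connectedComponentsWithStats(m)
for i in range(1,k):
    if st[i,4]>3000: P=X[l==i]; r=cv2.minAreaRect((P[:,:2]*1000).astype(np.float32)); print('flat',st[i,4],(ce[i]*1.2).round(),np.round(r[0],1),np.round(r[1]),round(r[2],1))
m=((z>.055)&(z<.08)&(mx>120)).astype(np.uint8); k,l,st,ce=cv2.connectedComponentsWithStats(m)
for i in range(1,k):
    if st[i,4]>800: P=X[l==i]; r=cv2.minAreaRect((P[:,:2]*1000).astype(np.float32)); print('bright',st[i,4],(ce[i]*1.2).round(),np.round(r[0],1),np.round(r[1]),round(r[2],1),np.median(P[:,2]))
```

```text
t 11.13 tcp [0.4972 0.2479 0.2926] x [-0.004 -0.002 -1.   ] jaw 112.5 q6 -1.55 w -0.002 F [0.7 0.6 1. ]
 shift cm [-0.75 -0.72  1.01]
 turn about x: -7.0 deg  tilt fix (about y,z deg): [ 0.   -0.01 -0.26]
flat 12781 [ 65. 158.] [578.6 -39.1] [188. 161.] 81.1
flat 20791 [318. 212.] [536.1 279. ] [240. 209.] 29.5
bright 9180 [ 62. 157.] [580.1 -37.4] [180. 159.] 81.5 0.059646190662791136
bright 1761 [373. 193.] [475.4 326.1] [153.  26.] 29.0 0.0638592680480979
bright 1676 [248. 205.] [545.8 192.6] [153.  28.] 29.9 0.06408758530146239
bright 1684 [290. 208.] [531.2 241.8] [153.  27.] 28.8 0.06399319273468948
```

View pics/w2.png

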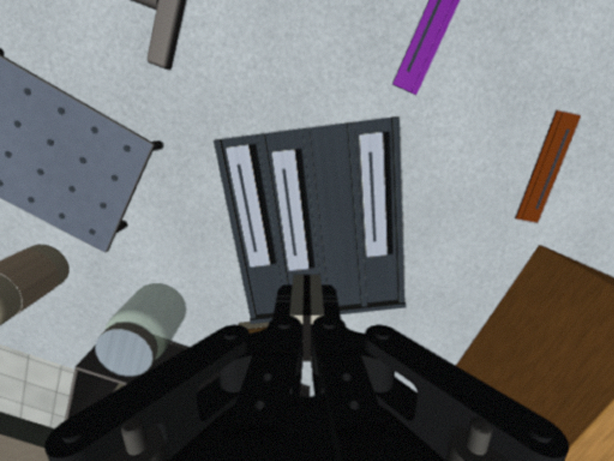

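>>> carry_out(offset=[[1.5, -2.07, 1.92], [1.5, -2.07, 1.92], [1.5, -2.07, 1.92], [1.5, -2.07, 1.92], [1.5, -2.07, 1.92]], delta_rot=[[0, 0, 0], [0, 0, 0], [0, 0, 0], [0, 0, 0], [0, 0, 0]])

```text
time: 11.6
tool_pos: [0.5573, 0.377, 0.2173]
tcp_rot: [-1.486, 1.005, 1.489]
wrist_force: [-0.0, 0.1, 0.6]
width: 0.0
```

>>> carry_out(offset=[[0, 0, 0], [0, 0, 0], [2.5, 0, 0], [2.5, 0, 0], [2.5, 0, 0]], delta_rot=[[-3.5, 0, 0], [-3.5, 0, -0.2], [0, 0, 0], [0, 0, 0], [0, 0, 0]])

```text
time: 12.02
tool_pos: [0.5574, 0.3763, 0.1428]
tcp_rot: [-1.573, 0.924, 1.571]
wrist_force: [0.5, 0.6, -0.3]
width: -0.002
```

```bash
cat >> h.py <<'E'
def rk(x,y,z,c=(.5361,.2790),yaw=29.5):
    a=np.radians(yaw); return [c[0]+(x*np.cos(a)-y*np.sin(a))/1000,c[1]+(x*np.sin(a)+y*np.cos(a))/1000,z]
def inrk(p,c=(.5361,.2790),yaw=29.5):
    a=np.radians(yaw); d=(np.array(p[:2])-c)*1000; return np.round([d[0]*np.cos(a)+d[1]*np.sin(a),-d[0]*np.sin(a)+d[1]*np.cos(a)],1)
E
python3 - <<'E'
from h import *
plan(rk(65,75,.08),119.5); plan(rk(65,75,.062))
E
```

```text
t 12.02 tcp [0.5574 0.3763 0.1428] x [ 0.002  0.001 -1.   ] jaw 119.1 q6 -1.52 w -0.002 F [ 0.5  0.6 -0.3]
 shift cm [6.28 0.15 0.08]
 turn about x: -0.4 deg  tilt fix (about y,z deg): [ 0.   -0.01  0.1 ]
t 12.02 tcp [0.5574 0.3763 0.1428] x [ 0.002  0.001 -1.   ] jaw 119.1 q6 -1.52 w -0.002 F [ 0.5  0.6 -0.3]
 shift cm [8.08 0.16 0.08]
```

>>> carry_out(offset=[[2.5, 0.1, 0.1], [2.5, 0, 0], [1.8, 0, 0], [0.8, 0, 0], [0.2, 0, 0]], delta_rot=[[-0.4, 0, 0], [0, 0, 0], [0, 0, 0], [0, 0, 0], [0, 0, 0]])

```text
time: 12.43
tool_pos: [0.5544, 0.3754, 0.063]
tcp_rot: [-1.577, 0.923, 1.58]
wrist_force: [0.1, 0.1, -0.0]
width: -0.001
```

>>> carry_out(offset=[[0.2, 0, 0], [0, 0, 0], [0, 0, 0], [0, 0, 0], [0, 0, 0]], delta_rot=[[0, 0, 0], [0, 0, 0], [0, 0, 0], [0, 0, 0], [0, 0, 0]])

```text
time: 12.85
tool_pos: [0.5578, 0.3776, 0.0666]
tcp_rot: [-1.58, 0.914, 1.574]
wrist_force: [-0.6, 1.0, -0.4]
width: 0.002
```

Run:
```python
from h import *
plan(rk(65,75,.062),119.5); print(inrk(read_state()['tool_pos']))
```

```text
t 12.85 tcp [0.5578 0.3776 0.0666] x [ 0.005  0.003 -1.   ] jaw 119.6 q6 -1.53 w 0.002 F [-0.6  1.  -0.4]
 shift cm [ 0.46  0.25 -0.01]
 turn about x: 0.1 deg  tilt fix (about y,z deg): [ 0.   -0.    0.34]
[67.5 75.1]
```

>>> carry_out(offset=[[0.25, 0, 0], [0.2, 0, 0], [0, 0, 0], [0, 0, 0], [0, 0, 0]], delta_rot=[[0, 0, 0.3], [0, 0, 0], [0, 0, 0], [0, 0, 0], [0, 0, 0]])

```text
time: 13.27
tool_pos: [0.5569, 0.377, 0.0604]
tcp_rot: [-1.578, 0.921, 1.58]
wrist_force: [-0.2, 0.4, -0.2]
width: -0.002
```

>>> carry_out(offset=[[0, 0.5, 0], [0, 0.5, 0], [0, 0.5, 0], [0, 0.5, 0], [0, 0.5, 0]], delta_rot=[[0, 0, 0], [0, 0, 0], [0, 0, 0], [0, 0, 0], [0, 0, 0]])

```text
time: 13.68
tool_pos: [0.5347, 0.3644, 0.0606]
tcp_rot: [-1.578, 0.921, 1.58]
wrist_force: [0.2, -0.3, -0.8]
width: 0.004
```

>>> carry_out(offset=[[-0.1, 0.9, 0], [0, 0.9, 0], [0, 0.9, 0], [0, 0.9, 0], [0, 0.7, 0]], delta_rot=[[0, 0, 0], [0, 0, 0], [0, 0, 0], [0, 0, 0], [0, 0, 0]])

```text
time: 14.1
tool_pos: [0.4968, 0.3429, 0.0618]
tcp_rot: [-1.578, 0.921, 1.58]
wrist_force: [1.2, 0.2, 0.4]
width: 0.001
```

>>> carry_out(offset=[[0, 0.2, 0], [0, 0, 0], [0, 0, 0], [0, 0, 0], [0, 0, 0]], delta_rot=[[0, 0, 0], [0, 0, 0], [0, 0, 0], [0, 0, 0], [0, 0, 0]])

```text
time: 14.52
tool_pos: [0.4964, 0.3426, 0.0617]
tcp_rot: [-1.578, 0.92, 1.58]
wrist_force: [0.1, -0.5, 0.1]
width: -0.001
```

```bash
cat >> h.py <<'E'
def blades(n):
    C=cam(n); X=xyz(C); z=X[...,2]; mx=C[0].max(-1).astype(int); sat=mx-C[0].min(-1)
    m=((z>.055)&(z<.08)&(mx>(120 if n=='wrist' else 110))&(sat<40)&(X[...,0]>.3)&(X[...,0]<.7)&(X[...,1]>-.2)).astype(np.uint8); k,l,st,ce=cv2.connectedComponentsWithStats(m)
    for i in range(1,k):
        if st[i,4]>150:
            P=X[l==i]; r=cv2.minAreaRect((P[:,:2]*1000).astype(np.float32)); Q=np.array([inrk(p) for p in P])
            print(n,'px',ce[i].round(),'c',np.round(r[0],1),np.round(r[1]),round(r[2],1),'z %.4f'%np.median(P[:,2]),'rack x %.0f..%.0f y %.0f..%.0f'%(*np.percentile(Q[:,0],[.5,99.5]),*np.percentile(Q[:,1],[1,99])))
    return C
E
python3 - <<'E'
from h import *
plan(rk(-148,75,.15),119.5); print(inrk(read_state()['tool_pos']))
C=blades('side'); save(C[0][200:320,150:300],'s5.png',3)
E
```

```text
t 14.52 tcp [0.4964 0.3426 0.0617] x [-0.001 -0.001 -1.   ] jaw 119.6 q6 -1.52 w -0.001 F [ 0.1 -0.5  0.1]
 shift cm [-8.81 14.49  0.03]
 turn about x: 0.1 deg  tilt fix (about y,z deg): [ 0.   -0.01 -0.1 ]
[-3.2 75. ]
side px [280. 191.] c [574.  -73.4] [253. 163.] 80.7 z 0.0610 rack x -265..-15 y -446..-195
side px [244. 236.] c [525.6 181.4] [108.  29.] 26.5 z 0.0657 rack x -111..-6 y -93..-66
side px [238. 248.] c [507.4 229.5] [101.  28.] 28.7 z 0.0654 rack x -100..-0 y -42..-16
side px [248. 275.] c [422.7 295. ] [152.  34.] 29.8 z 0.0648 rack x -166..-16 y 54..84
```

View pics/s5.png

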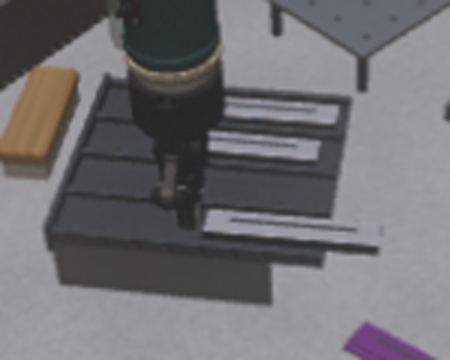

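Blade4 overhangs the edge by 46 mm (rack x -166..-16) and neighbours are unmoved. Now pinch it.

>>> carry_out(offset=[[-2, 0, 0], [-3.5, 0, 0], [-3.3, 0, 0], [0, 1.5, 0], [0, 3, 0]], delta_rot=[[0, 0, 0], [0, 0, 0], [0, 0, 0], [0, 0, 0], [0, 0, 0]])

```text
time: 14.98
tool_pos: [0.4617, 0.323, 0.154]
tcp_rot: [-1.58, 0.911, 1.573]
wrist_force: [-0.3, -0.4, -0.3]
width: -0.001
```

>>> carry_out(offset=[[0, 3, 0], [0, 3, 0], [0, 3, 0], [0, 1.2, 0], [0, 0, 0]], delta_rot=[[0, 0, 0], [0, 0, 0], [0, 0, 0], [0, 0, 0], [0, 0, 0]], fingers=0.4)

```text
time: 15.4
tool_pos: [0.3663, 0.2688, 0.1495]
tcp_rot: [-1.578, 0.922, 1.581]
wrist_force: [0.7, -0.2, 0.6]
width: 0.697
```

>>> carry_out(offset=[[2, 0, 0], [3, 0, 0], [3, 0, 0], [2, 0, 0], [0.8, 0, 0]], delta_rot=[[0, 0, 0], [0, 0, 0], [0, 0, 0], [0, 0, 0], [0, 0, 0]])

```text
time: 15.82
tool_pos: [0.3676, 0.2693, 0.039]
tcp_rot: [-1.578, 0.924, 1.582]
wrist_force: [-0.7, -0.4, 0.5]
width: 0.7
```

Run:
```python
from h import *
plan(rk(-150,75,.042),119.5); print(inrk(read_state()['tool_pos']))
C=cam('wrist'); save(C[0],'w3.png',1.2)
```

```text
t 15.82 tcp [0.3676 0.2693 0.039 ] x [-0.005 -0.003 -1.   ] jaw 119.6 q6 -1.51 w 0.700 F [-0.7 -0.4  0.5]
 shift cm [-0.3  -0.14  0.05]
 turn about x: 0.1 deg  tilt fix (about y,z deg): [ 0.   -0.02 -0.33]
[-151.4   74.5]
```

View pics/w3.png

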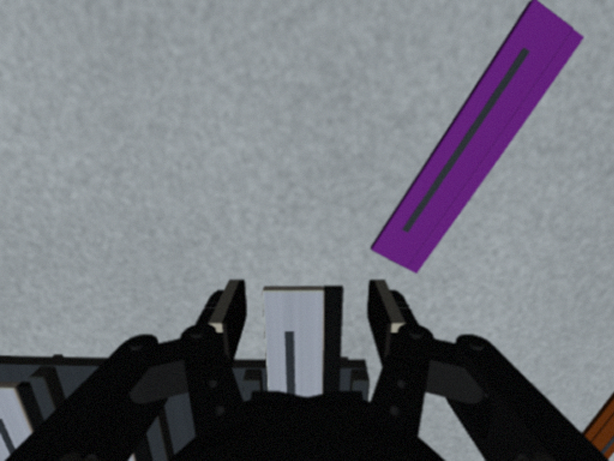

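The blade end at (303,288) sits centred between the open fingers. Close and lift.

>>> carry_out(offset=[[0, 0, 0], [0, 0, 0], [0, 0, 0], [0, 0, 0], [0, 0, 0]], delta_rot=[[0, 0, 0], [0, 0, 0], [0, 0, 0], [0, 0, 0], [0, 0, 0]], fingers=-1, newtons=80)

```text
time: 16.28
tool_pos: [0.37, 0.2709, 0.0436]
tcp_rot: [-1.579, 0.916, 1.577]
wrist_force: [1.7, 1.6, 0.8]
width: 0.37
```

>>> carry_out(offset=[[0, 0, 0], [0, 0, 0], [-0.3, 0, 0], [-0.5, 0, 0], [-0.7, 0, 0]], delta_rot=[[0, 0, 0], [0, 0, 0], [0, 0, 0], [0, 0, 0], [0, 0, 0]])

```text
time: 16.7
tool_pos: [0.3667, 0.2689, 0.0563]
tcp_rot: [-1.578, 0.924, 1.582]
wrist_force: [0.1, 0.1, -1.1]
width: 0.374
```

>>> carry_out(offset=[[-1.2, 0, 0], [-2, 0, 0], [-2, 0, 0], [-2, 0, 0], [-1, 0, 0]], delta_rot=[[0, 0, 0], [0, 0, 0], [0, 0, 0], [0, 0, 0], [0, 0, 0]])

```text
time: 17.12
tool_pos: [0.3691, 0.2705, 0.1415]
tcp_rot: [-1.579, 0.918, 1.578]
wrist_force: [-0.1, 0.8, -1.1]
width: 0.372
```

Run:
```python
from h import *
# stand frame
S=lambda x,y,z: rk(x,y,z,(.574,-.071),-8.8)
plan(S(-105,70,.14),81.2); print(inrk(read_state()['tool_pos']))
for n in ('side','scene'):
    C=cam(n); X=xyz(C); mx=C[0].max(-1).astype(int); sat=mx-C[0].min(-1)
    m=((X[...,2]>.09)&(X[...,2]<.22)&(mx>110)&(sat<40)&(X[...,0]>.3)&(X[...,0]<.6)&(X[...,1]>.15)&(X[...,1]<.45)).astype(np.uint8)
    k,l,st,ce=cv2.connectedComponentsWithStats(m); i=1+st[1:,4].argmax(); P=X[l==i]
    Q=np.array([inrk(p) for p in P]); a=np.polyfit(Q[:,0],P[:,2]*1000,1); print(n,len(P),'rack x',np.percentile(Q[:,0],[1,99]),'y',np.percentile(Q[:,1],[1,99]),'pitch deg %.1f'%np.degrees(np.arctan(a[0])),'z',P[:,2].min(),P[:,2].max())
save(C[0][190:320,200:350],'c6.png',3)
```

```text
t 17.12 tcp [0.3691 0.2705 0.1415] x [ 0.001  0.    -1.   ] jaw 119.6 q6 -1.51 w 0.372 F [-0.1  0.8 -1.1]
 shift cm [  0.15   2.93 -27.8 ]
 turn about x: 38.4 deg  tilt fix (about y,z deg): [0.   0.   0.05]
[-149.6   74.8]
side 297 rack x [-127.632  -19.096] y [55.972 83.5  ] pitch deg -0.6 z 0.1587562648659857 0.16735608846660957
scene 242 rack x [-159.859  -14.864] y [57.741 83.5  ] pitch deg -0.2 z 0.14969792046386401 0.1723099800390547
```

>>> carry_out(offset=[[0, 0.1, -1], [0, 0.2, -2], [0, 0.3, -3], [0, 0.35, -3.3], [0, 0.35, -3.3]], delta_rot=[[0, 0, 0], [0, 0, 0], [0, 0, 0], [0, 0, 0], [0, 0, 0]])

```text
time: 17.63
tool_pos: [0.4181, 0.152, 0.137]
tcp_rot: [-1.578, 0.923, 1.584]
wrist_force: [0.6, 0.1, -1.5]
width: 0.375
```

>>> carry_out(offset=[[0, 0.35, -3.3], [0, 0.35, -3.3], [0, 0.35, -3.3], [0, 0.35, -3.1], [0, 0.2, -2.2]], delta_rot=[[0, 0, 0], [0, 0, 0], [0, 0, 0], [0, 0, 0], [0, 0, 0]])

```text
time: 18.05
tool_pos: [0.4796, 0.0108, 0.137]
tcp_rot: [-1.576, 0.924, 1.582]
wrist_force: [-0.3, -0.3, -0.8]
width: 0.373
```

>>> carry_out(offset=[[0, 0, 0], [0, 0, 0], [0, 0, 0], [0, 0, 0], [0, 0, 0]], delta_rot=[[3.4, 0, 0], [5, 0, 0], [7, 0, 0], [7, 0, 0], [7, 0, 0]])

```text
time: 18.47
tool_pos: [0.4787, 0.013, 0.1367]
tcp_rot: [-1.205, 1.216, 1.211]
wrist_force: [0.9, -0.3, -1.0]
width: 0.372
```

>>> carry_out(offset=[[0, 0, 0], [0, 0, 0], [0, 0, 0], [0, 0, 0], [0, 0, 0]], delta_rot=[[6, 0, 0], [3, 0, 0], [0, 0, 0], [0, 0, 0], [0, 0, 0]])

```text
time: 18.88
tool_pos: [0.4796, 0.0136, 0.1379]
tcp_rot: [-1.095, 1.281, 1.098]
wrist_force: [0.2, 1.3, -0.1]
width: 0.375
```

```bash
cat >> h.py <<'E'
def S(x,y,z): return rk(x,y,z,(.574,-.071),-8.8)
E
python3 - <<'E'
from h import *
plan(S(-105,70,.0445),81.2); 
C=cam('wrist'); save(C[0],'w4.png',1.2); np.savez('w4.npz',*C)
E
```

```text
t 18.88 tcp [0.4796 0.0136 0.1379] x [-0.004 -0.001 -1.   ] jaw 81.3 q6 -1.44 w 0.375 F [ 0.2  1.3 -0.1]
 shift cm [ 9.34 -0.15  0.1 ]
 turn about x: 0.1 deg  tilt fix (about y,z deg): [ 0.   -0.09 -0.2 ]
```

View pics/w4.png

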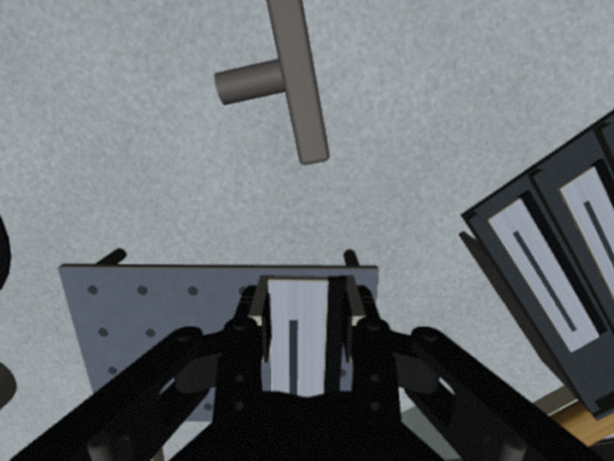

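The view shows the stand's near edge at row 265 with corners at (62,265) and (377,267), and a leg at (350,258). I'll place at y=65 to stay clear of the leg.

>>> carry_out(offset=[[1, -0.15, -0.4], [2, 0, 0], [2.2, 0, 0], [2, 0, 0], [1, 0, 0]], delta_rot=[[0, 0, -0.2], [0, 0, 0], [0, 0, 0], [0, 0, 0], [0, 0, 0]])

```text
time: 19.35
tool_pos: [0.4792, 0.0094, 0.0539]
tcp_rot: [-1.096, 1.28, 1.096]
wrist_force: [-0.9, 0.0, -0.9]
width: 0.371
```

>>> carry_out(offset=[[0.5, 0, 0], [0.2, 0, 0], [0.1, 0, 0], [0, 0, 0], [0, 0, 0]], delta_rot=[[0, 0, 0], [0, 0, 0], [0, 0, 0], [0, 0, 0], [0, 0, 0]])

```text
time: 19.77
tool_pos: [0.4827, 0.0096, 0.0502]
tcp_rot: [-1.098, 1.276, 1.092]
wrist_force: [0.6, 0.2, -0.9]
width: 0.375
```

Run:
```python
from h import *
plan(S(-105,65,.0435),81.2)
```

```text
t 19.77 tcp [0.4827 0.0096 0.0502] x [ 0.004 -0.002 -1.   ] jaw 81.2 q6 -1.45 w 0.375 F [ 0.6  0.2 -0.9]
 shift cm [ 0.66  0.24 -0.07]
 turn about x: 0.0 deg  tilt fix (about y,z deg): [ 0.   -0.05  0.25]
```

>>> carry_out(offset=[[0.15, 0.2, 0], [0.15, 0, 0], [0.1, 0, 0], [0.1, 0, 0], [0.1, 0, 0]], delta_rot=[[0, 0, 0], [0, 0, 0], [0, 0, 0], [0, 0, 0], [0, 0, 0]])

```text
time: 20.18
tool_pos: [0.4796, 0.0099, 0.0432]
tcp_rot: [-1.097, 1.277, 1.093]
wrist_force: [-3.5, 0.5, 6.7]
width: 0.374
```

>>> carry_out(offset=[[0.1, 0, 0], [0, 0, 0], [0, 0, 0], [0, 0, 0], [0, 0, 0]], delta_rot=[[0, 0, 0], [0, 0, 0], [0, 0, 0], [0, 0, 0], [0, 0, 0]])

```text
time: 20.6
tool_pos: [0.4796, 0.01, 0.043]
tcp_rot: [-1.097, 1.278, 1.093]
wrist_force: [-3.9, -0.1, 7.8]
width: 0.371
```

>>> carry_out(offset=[[-0.1, 0, 0], [0, 0, 0], [0, 0, 0], [0, 0, 0], [0, 0, 0]], delta_rot=[[0, 0, 0], [0, 0, 0], [0, 0, 0], [0, 0, 0], [0, 0, 0]], fingers=0.1)

```text
time: 21.02
tool_pos: [0.4795, 0.0099, 0.0429]
tcp_rot: [-1.097, 1.278, 1.093]
wrist_force: [1.1, -0.6, -0.1]
width: 0.552
```

>>> carry_out(offset=[[-0.5, 0, 0], [-1, 0, 0], [-2, 0, 0], [-3, 0, 0], [-4, 0, 0]], delta_rot=[[0, 0, 0], [0, 0, 0], [0, 0, 0], [0, 0, 0], [0, 0, 0]])

```text
time: 21.43
tool_pos: [0.4769, 0.0101, 0.1472]
tcp_rot: [-1.095, 1.282, 1.097]
wrist_force: [1.4, 0.7, -1.0]
width: 0.548
```

```bash
cat >> h.py <<'E'
def onstand(n):
    C=cam(n); X=xyz(C); z=X[...,2]; g=C[0].astype(int); mx=g.max(-1)
    ins=np.zeros(z.shape,bool); a=np.radians(-8.8); dx=(X[...,0]-.574)*1000; dy=(X[...,1]+.071)*1000
    sx=dx*np.cos(a)+dy*np.sin(a); sy=-dx*np.sin(a)+dy*np.cos(a)
    m=((z>.0575)&(z<.075)&(mx>150)&(sx>-140)&(sx<90)&(abs(sy)<130)).astype(np.uint8); k,l,st,ce=cv2.connectedComponentsWithStats(m)
    for i in range(1,k):
        if st[i,4]>80: q=l==i; print(n,'stand-frame blade x %.0f..%.0f y %.0f..%.0f'%(*np.percentile(sx[q],[1,99]),*np.percentile(sy[q],[1,99])),'z %.4f'%np.median(z[q]),'n',st[i,4])
    m=((z>.19)&(z<.3)&(X[...,0]>.35)&(X[...,0]<.54)&(X[...,1]>-.45)&(X[...,1]<-.27)); 
    m2=((z>.10)&(z<.123)&(X[...,0]>.35)&(X[...,0]<.54)&(X[...,1]>-.45)&(X[...,1]<-.27))
    P=X[m2]; 
    if len(P)>30: r=cv2.minEnclosingCircle((P[:,:2]*1000).astype(np.float32)); print(n,'canister lid c',np.round(r[0]),'r %.0f'%r[1],len(P))
    return C
E
python3 - <<'E'
from h import *
for n in('scene','side'): C=onstand(n)
plan(rk(70,-25,.15),119.5)
E
```

```text
scene stand-frame blade x -119..26 y 44..75 z 0.0653 n 135
scene canister lid c [ 445. -359.] r 47 187
side stand-frame blade x -119..24 y 51..75 z 0.0658 n 97
side canister lid c [ 441. -356.] r 49 279
t 21.53 tcp [0.4849 0.0099 0.1561] x [ 0.016 -0.002 -1.   ] jaw 81.2 q6 -1.45 w 0.550 F [ 0.7 -0.4  0.2]
 shift cm [ 0.75 -7.97 29.75]
 turn about x: -38.3 deg  tilt fix (about y,z deg): [0.   0.03 0.92]
```

Blade4 lies flat on the stand (x -120..26, y about 60, top z 0.065). Now blade2.

>>> carry_out(offset=[[0, -0.6, 2.0], [0, -0.9, 3.0], [0, -0.9, 3.3], [0, -0.9, 3.3], [0, -0.9, 3.3]], delta_rot=[[0, 0, 0], [0, 0, 0], [0, 0, 0], [0, 0, 0], [0, 0, 0]], fingers=-1)

```text
time: 21.95
tool_pos: [0.5444, 0.1523, 0.1489]
tcp_rot: [-1.097, 1.276, 1.092]
wrist_force: [0.3, 0.0, -0.1]
width: 0.002
```

>>> carry_out(offset=[[0, -0.9, 3.3], [0, -0.9, 3.3], [0, -0.9, 3.3], [0, -0.9, 3.2], [0, -0.8, 2.2]], delta_rot=[[0, 0, 0], [0, 0, 0], [0, 0, 0], [0, 0, 0], [0, 0, 0]])

```text
time: 22.37
tool_pos: [0.6114, 0.2984, 0.1486]
tcp_rot: [-1.098, 1.275, 1.094]
wrist_force: [0.5, -0.2, 0.5]
width: -0.001
```

>>> carry_out(offset=[[0, 0, 0], [0, 0, 0], [0, 0, 0], [0, 0, 0], [0, 0, 0]], delta_rot=[[-6.5, 0, 0], [-7, 0, 0], [-7, 0, 0], [-7, 0, 0], [-6, 0, 0]])

```text
time: 22.78
tool_pos: [0.6107, 0.2956, 0.1484]
tcp_rot: [-1.526, 0.969, 1.521]
wrist_force: [0.3, -0.8, 0.2]
width: 0.0
```

>>> carry_out(offset=[[0, 0, 0], [0, 0, 0], [0, 0, 0], [0, 0, 0], [0, 0, 0]], delta_rot=[[-4.8, 0, 0], [0, 0, 0], [0, 0, 0], [0, 0, 0], [0, 0, 0]])

```text
time: 23.2
tool_pos: [0.6106, 0.2954, 0.1481]
tcp_rot: [-1.579, 0.921, 1.574]
wrist_force: [-0.1, 0.5, -0.1]
width: -0.003
```

Run:
```python
from h import *
plan(rk(78,-25,.0615),119.5); print(inrk(read_state()['tool_pos']))
```

```text
t 23.20 tcp [0.6106 0.2954 0.1481] x [ 0.002 -0.001 -1.   ] jaw 119.4 q6 -1.67 w -0.003 F [-0.1  0.5 -0.1]
 shift cm [ 8.66 -0.5  -0.23]
 turn about x: -0.1 deg  tilt fix (about y,z deg): [ 0.   -0.13  0.07]
[ 72.9 -22.5]
```

>>> carry_out(offset=[[2, -0.5, -0.25], [3, 0, 0], [2, 0, 0], [1, 0, 0], [0.3, 0, 0]], delta_rot=[[0, 0, 0], [0, 0, 0], [0, 0, 0], [0, 0, 0], [0, 0, 0]])

```text
time: 23.62
tool_pos: [0.6144, 0.2946, 0.062]
tcp_rot: [-1.578, 0.925, 1.579]
wrist_force: [-0.5, -0.8, -0.3]
width: -0.003
```

>>> carry_out(offset=[[0, 0, 0], [0, 0, 0], [0, 0, 0], [0, 0, 0], [0, 0, 0]], delta_rot=[[0, 0, 0], [0, 0, 0], [0, 0, 0], [0, 0, 0], [0, 0, 0]])

```text
time: 24.03
tool_pos: [0.6172, 0.2959, 0.0665]
tcp_rot: [-1.581, 0.918, 1.573]
wrist_force: [-0.1, -0.2, -0.2]
width: -0.001
```

Run:
```python
from h import *
plan(rk(-4,-25,.0615),119.5); print(inrk(read_state()['tool_pos']))
```

```text
t 24.03 tcp [0.6172 0.2959 0.0665] x [ 0.004 -0.001 -1.   ] jaw 119.5 q6 -1.67 w -0.001 F [-0.1 -0.2 -0.2]
 shift cm [0.47 8.3  0.02]
 turn about x: -0.0 deg  tilt fix (about y,z deg): [ 0.   -0.15  0.2 ]
[ 79.  -25.2]
```

>>> carry_out(offset=[[0.2, 0, 0], [0.2, 0, 0], [0.05, 0, 0], [0, 0.2, 0], [0, 0.4, 0]], delta_rot=[[0, 0, 0.2], [0, 0, 0], [0, 0, 0], [0, 0, 0], [0, 0, 0]])

```text
time: 24.45
tool_pos: [0.6112, 0.2926, 0.0603]
tcp_rot: [-1.579, 0.923, 1.578]
wrist_force: [0.4, -0.0, 0.4]
width: -0.003
```

>>> carry_out(offset=[[0, 0.6, 0], [0, 0.6, 0], [0, 0.7, 0], [0, 0.8, 0], [0, 0.8, 0]], delta_rot=[[0, 0, 0], [0, 0, 0], [0, 0, 0], [0, 0, 0], [0, 0, 0]])

```text
time: 24.87
tool_pos: [0.5797, 0.2748, 0.0604]
tcp_rot: [-1.579, 0.924, 1.578]
wrist_force: [0.7, -0.2, -0.9]
width: -0.002
```

>>> carry_out(offset=[[0, 0.9, 0], [0, 0.9, 0], [0, 0.8, 0], [0, 0.8, 0], [0, 0.7, 0]], delta_rot=[[0, 0, 0], [0, 0, 0], [0, 0, 0], [0, 0, 0], [0, 0, 0]])

```text
time: 25.28
tool_pos: [0.5441, 0.2547, 0.0606]
tcp_rot: [-1.579, 0.924, 1.578]
wrist_force: [0.2, -0.4, -1.1]
width: 0.003
```

Run:
```python
from h import *
plan(rk(-150,-25,.15),119.5); print(inrk(read_state()['tool_pos']))
blades('side')
```

```text
t 25.28 tcp [0.5441 0.2547 0.0606] x [-0.001 -0.003 -1.   ] jaw 119.5 q6 -1.69 w 0.003 F [ 0.2 -0.4 -1.1]
 shift cm [-8.900e+00  1.452e+01 -1.000e-02]
 turn about x: -0.0 deg  tilt fix (about y,z deg): [ 0.   -0.13 -0.14]
[ -5.  -25.1]
side px [281. 192.] c [554.  -71.5] [252. 208.] 81.8 z 0.0614 rack x -265..-17 y -446..-194
side px [244. 236.] c [523.3 182. ] [105.  31.] 28.6 z 0.0655 rack x -110..-7 y -93..-65
side px [253. 249.] c [472.4 207.4] [151.  32.] 30.7 z 0.0655 rack x -166..-17 y -44..-16
```

>>> carry_out(offset=[[-2, 0, 0], [-3.5, 0, 0], [-3.3, 0, 0], [0, 1.5, 0], [0, 3, 0]], delta_rot=[[0, 0, 0], [0, 0, 0], [0, 0, 0], [0, 0, 0], [0, 0, 0]])

```text
time: 25.75
tool_pos: [0.5104, 0.2352, 0.153]
tcp_rot: [-1.583, 0.915, 1.57]
wrist_force: [-0.1, -1.0, 0.6]
width: -0.005
```

>>> carry_out(offset=[[0, 3, 0], [0, 3, 0], [0, 3, 0], [0, 1.1, 0], [0, 0, 0]], delta_rot=[[0, 0, 0], [0, 0, 0], [0, 0, 0], [0, 0, 0], [0, 0, 0]], fingers=0.4)

```text
time: 26.17
tool_pos: [0.4157, 0.1824, 0.1486]
tcp_rot: [-1.578, 0.925, 1.578]
wrist_force: [0.7, -0.2, -0.2]
width: 0.694
```

>>> carry_out(offset=[[2, 0, 0], [3, 0, 0], [3, 0, 0], [2, 0, 0], [0.7, 0, 0]], delta_rot=[[0, 0, 0], [0, 0, 0], [0, 0, 0], [0, 0, 0], [0, 0, 0]])

```text
time: 26.58
tool_pos: [0.4168, 0.1829, 0.039]
tcp_rot: [-1.577, 0.927, 1.581]
wrist_force: [0.7, -0.3, -0.3]
width: 0.698
```

>>> carry_out(offset=[[0, 0, 0], [0, 0, 0], [0, 0, 0], [0, 0, 0], [0, 0, 0]], delta_rot=[[0, 0, 0], [0, 0, 0], [0, 0, 0], [0, 0, 0], [0, 0, 0]])

```text
time: 27.0
tool_pos: [0.4193, 0.1837, 0.0435]
tcp_rot: [-1.58, 0.921, 1.575]
wrist_force: [0.0, -0.1, 0.0]
width: 0.701
```

Run:
```python
from h import *
plan(rk(-151,-25,.0435),119.5); print(inrk(read_state()['tool_pos']))
```

```text
t 27.00 tcp [0.4193 0.1837 0.0435] x [ 0.002 -0.002 -1.   ] jaw 119.5 q6 -1.72 w 0.701 F [ 0.  -0.1  0. ]
 shift cm [-0.    0.25  0.04]
 turn about x: 0.0 deg  tilt fix (about y,z deg): [ 0.   -0.16  0.04]
[-148.5  -25.4]
```

>>> carry_out(offset=[[0, 0.2, 0], [0, 0, 0], [0, 0, 0], [0, 0, 0], [0, 0, 0]], delta_rot=[[0, 0, 0], [0, 0, 0], [0, 0, 0], [0, 0, 0], [0, 0, 0]], fingers=-1)

```text
time: 27.42
tool_pos: [0.4162, 0.1822, 0.0424]
tcp_rot: [-1.579, 0.923, 1.578]
wrist_force: [-2.5, -1.6, 5.4]
width: 0.371
```

>>> carry_out(offset=[[0, 0, 0], [0, 0, 0], [-0.3, 0, 0], [-0.5, 0, 0], [-0.7, 0, 0]], delta_rot=[[0, 0, 0], [0, 0, 0], [0, 0, 0], [0, 0, 0], [0, 0, 0]])

```text
time: 27.83
tool_pos: [0.4152, 0.1819, 0.0565]
tcp_rot: [-1.578, 0.925, 1.579]
wrist_force: [0.4, -0.3, -1.2]
width: 0.374
```

>>> carry_out(offset=[[-1.2, 0, 0], [-2, 0, 0], [-2, 0, 0], [-2, 0, 0], [-1, 0, 0]], delta_rot=[[0, 0, 0], [0, 0, 0], [0, 0, 0], [0, 0, 0], [0, 0, 0]])

```text
time: 28.25
tool_pos: [0.4176, 0.183, 0.1418]
tcp_rot: [-1.58, 0.92, 1.575]
wrist_force: [0.1, 0.4, -1.0]
width: 0.37
```

```bash
cat >> h.py <<'E'
def held():
  for n in ('side','scene'):
    C=cam(n); X=xyz(C); mx=C[0].max(-1).astype(int); sat=mx-C[0].min(-1)
    m=((X[...,2]>.11)&(X[...,2]<.2)&(mx>110)&(sat<40)&(X[...,0]>.3)&(X[...,0]<.62)&(X[...,1]>.05)&(X[...,1]<.45)).astype(np.uint8)
    k,l,st,ce=cv2.connectedComponentsWithStats(m); i=1+st[1:,4].argmax(); P=X[l==i]
    Q=np.array([inrk(p) for p in P]); a=np.polyfit(Q[:,0],P[:,2]*1000,1); print(n,len(P),'rack x',np.percentile(Q[:,0],[1,99]),'y',np.percentile(Q[:,1],[1,99]),'pitch deg %.1f'%np.degrees(np.arctan(a[0])),'z %.3f'%np.median(P[:,2]))
E
python3 - <<'E'
from h import *
plan(S(-105,0,.14),81.2); print(inrk(read_state()['tool_pos'])); held()
E
```

```text
t 28.25 tcp [0.4176 0.183  0.1418] x [ 0.003 -0.002 -1.   ] jaw 119.5 q6 -1.72 w 0.370 F [ 0.1  0.4 -1. ]
 shift cm [  0.24   7.14 -23.3 ]
 turn about x: 38.3 deg  tilt fix (about y,z deg): [ 0.   -0.17  0.08]
[-150.4  -25.2]
side 266 rack x [-130.57   -19.295] y [-44.615 -16.295] pitch deg -0.3 z 0.164
scene 219 rack x [-162.784  -13.508] y [-44.238 -16.918] pitch deg 0.4 z 0.165
```

>>> carry_out(offset=[[0, 0.3, -1], [0, 0.6, -2], [0, 0.8, -2.6], [0, 0.8, -2.7], [0, 0.8, -2.7]], delta_rot=[[0, 0, 0], [0, 0, 0], [0, 0, 0], [0, 0, 0], [0, 0, 0]])

```text
time: 28.77
tool_pos: [0.4402, 0.0688, 0.1373]
tcp_rot: [-1.578, 0.925, 1.581]
wrist_force: [-0.3, 0.1, -1.7]
width: 0.37
```

>>> carry_out(offset=[[0, 0.8, -2.7], [0, 0.8, -2.7], [0, 0.8, -2.7], [0, 0.8, -2.6], [0, 0.6, -1.6]], delta_rot=[[0, 0, 0], [0, 0, 0], [0, 0, 0], [0, 0, 0], [0, 0, 0]])

```text
time: 29.18
tool_pos: [0.4681, -0.0581, 0.1378]
tcp_rot: [-1.577, 0.926, 1.579]
wrist_force: [0.7, 0.0, -1.2]
width: 0.37
```

>>> carry_out(offset=[[0, 0, 0], [0, 0, 0], [0, 0, 0], [0, 0, 0], [0, 0, 0]], delta_rot=[[3.3, 0, 0], [5, 0, 0], [7, 0, 0], [7, 0, 0], [7, 0, 0]])

```text
time: 29.6
tool_pos: [0.4673, -0.0559, 0.1374]
tcp_rot: [-1.207, 1.216, 1.209]
wrist_force: [-0.5, 0.2, -1.1]
width: 0.375
```

>>> carry_out(offset=[[0, 0, 0], [0, 0, 0], [0, 0, 0], [0, 0, 0], [0, 0, 0]], delta_rot=[[6, 0, 0], [3, 0, 0], [0, 0, 0], [0, 0, 0], [0, 0, 0]])

```text
time: 30.02
tool_pos: [0.4683, -0.0555, 0.1386]
tcp_rot: [-1.097, 1.282, 1.097]
wrist_force: [-0.1, -1.1, -0.6]
width: 0.373
```

Run:
```python
from h import *
plan(S(-105,0,.0435),81.2)
```

```text
t 30.02 tcp [ 0.4683 -0.0555  0.1386] x [-0.003 -0.003 -1.   ] jaw 81.3 q6 -1.58 w 0.373 F [-0.1 -1.1 -0.6]
 shift cm [ 9.51 -0.21  0.12]
 turn about x: 0.1 deg  tilt fix (about y,z deg): [ 0.   -0.2  -0.15]
```

>>> carry_out(offset=[[1, -0.2, 0.1], [2, 0, 0], [2.2, 0, 0], [2, 0, 0], [1, 0, 0]], delta_rot=[[0, 0, 0], [0, 0, 0], [0, 0, 0], [0, 0, 0], [0, 0, 0]])

```text
time: 30.43
tool_pos: [0.4689, -0.0544, 0.0544]
tcp_rot: [-1.095, 1.284, 1.098]
wrist_force: [-0.2, 0.2, -1.6]
width: 0.372
```

>>> carry_out(offset=[[0.5, 0, 0], [0.2, 0, 0], [0.1, 0, 0], [0, 0, 0], [0, 0, 0]], delta_rot=[[0, 0, 0], [0, 0, 0], [0, 0, 0], [0, 0, 0], [0, 0, 0]])

```text
time: 30.85
tool_pos: [0.4723, -0.055, 0.0508]
tcp_rot: [-1.099, 1.279, 1.093]
wrist_force: [-0.1, 0.8, -1.5]
width: 0.371
```

>>> carry_out(offset=[[0.15, 0.2, 0], [0.15, 0, 0], [0.1, 0, 0], [0.1, 0, 0], [0.1, 0, 0]], delta_rot=[[0, 0, 0], [0, 0, 0], [0, 0, 0], [0, 0, 0], [0, 0, 0]])

```text
time: 31.27
tool_pos: [0.4692, -0.0546, 0.0437]
tcp_rot: [-1.097, 1.281, 1.094]
wrist_force: [0.2, 0.4, -0.7]
width: 0.374
```

>>> carry_out(offset=[[0, 0, 0], [0, 0, 0], [0, 0, 0], [0, 0, 0], [0, 0, 0]], delta_rot=[[0, 0, 0], [0, 0, 0], [0, 0, 0], [0, 0, 0], [0, 0, 0]])

```text
time: 31.68
tool_pos: [0.4692, -0.0546, 0.0437]
tcp_rot: [-1.097, 1.281, 1.094]
wrist_force: [0.1, 0.7, -1.6]
width: 0.372
```

>>> carry_out(offset=[[0.1, 0, 0], [0.1, 0, 0], [0, 0, 0], [0, 0, 0], [0, 0, 0]], delta_rot=[[0, 0, 0], [0, 0, 0], [0, 0, 0], [0, 0, 0], [0, 0, 0]])

```text
time: 32.1
tool_pos: [0.4694, -0.0546, 0.0424]
tcp_rot: [-1.097, 1.281, 1.094]
wrist_force: [-2.0, 1.2, 6.3]
width: 0.376
```

Contact. Release, rise and check.

>>> carry_out(offset=[[-0.05, 0, 0], [0, 0, 0], [0, 0, 0], [0, 0, 0], [0, 0, 0]], delta_rot=[[0, 0, 0], [0, 0, 0], [0, 0, 0], [0, 0, 0], [0, 0, 0]], fingers=0.1)

```text
time: 32.52
tool_pos: [0.4692, -0.0546, 0.042]
tcp_rot: [-1.097, 1.281, 1.094]
wrist_force: [-0.1, -0.2, -0.1]
width: 0.55
```

>>> carry_out(offset=[[-0.5, 0, 0], [-1, 0, 0], [-2, 0, 0], [-3, 0, 0], [-4, 0, 0]], delta_rot=[[0, 0, 0], [0, 0, 0], [0, 0, 0], [0, 0, 0], [0, 0, 0]])

```text
time: 32.93
tool_pos: [0.4669, -0.0538, 0.1464]
tcp_rot: [-1.094, 1.285, 1.098]
wrist_force: [0.9, -0.4, 0.3]
width: 0.553
```

>>> carry_out(offset=[[0, 0, 0], [0, 0, 0], [0, 0, 0], [0, 0, 0], [0, 0, 0]], delta_rot=[[0, 0, 0], [0, 0, 0], [0, 0, 0], [0, 0, 0], [0, 0, 0]], fingers=-1)

```text
time: 33.35
tool_pos: [0.4679, -0.054, 0.1456]
tcp_rot: [-1.096, 1.283, 1.097]
wrist_force: [0.6, 0.5, 1.0]
width: -0.004
```

Run:
```python
from h import *
for n in('scene','side'): C=onstand(n)
plan(rk(66,-75,.15),119.5)
```

```text
scene stand-frame blade x -120..25 y -23..12 z 0.0657 n 122
scene stand-frame blade x -119..27 y 44..76 z 0.0652 n 137
scene canister lid c [ 444. -358.] r 48 183
side stand-frame blade x -119..24 y -18..8 z 0.0657 n 88
side stand-frame blade x -120..22 y 50..74 z 0.0660 n 98
side canister lid c [ 445. -356.] r 46 276
t 33.45 tcp [ 0.4682 -0.0541  0.1458] x [-0.004 -0.003 -1.   ] jaw 81.2 q6 -1.58 w -0.002 F [ 0.3  0.4 -0.3]
 shift cm [ -0.57 -11.44  32.16]
 turn about x: -38.3 deg  tilt fix (about y,z deg): [ 0.   -0.19 -0.2 ]
```

>>> carry_out(offset=[[0, -0.8, 2.2], [0, -1.2, 3.3], [0, -1.2, 3.4], [0, -1.2, 3.4], [0, -1.2, 3.4]], delta_rot=[[0, 0, 0], [0, 0, 0], [0, 0, 0], [0, 0, 0], [0, 0, 0]])

```text
time: 33.87
tool_pos: [0.5487, 0.0937, 0.1456]
tcp_rot: [-1.096, 1.283, 1.095]
wrist_force: [1.2, -0.6, 0.8]
width: -0.004
```

>>> carry_out(offset=[[0, -1.2, 3.4], [0, -1.2, 3.4], [0, -1.2, 3.4], [0, -1.2, 3.4], [0, -1, 2.9]], delta_rot=[[0, 0, 0], [0, 0, 0], [0, 0, 0], [0, 0, 0], [0, 0, 0]])

```text
time: 34.28
tool_pos: [0.6315, 0.2487, 0.1445]
tcp_rot: [-1.097, 1.282, 1.096]
wrist_force: [-0.1, -0.1, 1.0]
width: -0.004
```

>>> carry_out(offset=[[0, 0, 0], [0, 0, 0], [0, 0, 0], [0, 0, 0], [0, 0, 0]], delta_rot=[[-6.5, 0, 0], [-7, 0, 0], [-7, 0, 0], [-7, 0, 0], [-6, 0, 0]])

```text
time: 34.7
tool_pos: [0.6306, 0.2465, 0.1443]
tcp_rot: [-1.524, 0.975, 1.526]
wrist_force: [0.5, 0.7, 0.9]
width: 0.003
```

>>> carry_out(offset=[[0, 0, 0], [0, 0, 0], [0, 0, 0], [0, 0, 0], [0, 0, 0]], delta_rot=[[-4.8, 0, 0], [0, 0, 0], [0, 0, 0], [0, 0, 0], [0, 0, 0]])

```text
time: 35.12
tool_pos: [0.6311, 0.2465, 0.1456]
tcp_rot: [-1.578, 0.925, 1.577]
wrist_force: [0.5, -0.4, -0.4]
width: 0.002
```

Run:
```python
from h import *
plan(rk(66,-75,.0615),119.5); print(inrk(read_state()['tool_pos']))
```

```text
t 35.12 tcp [0.6311 0.2465 0.1456] x [-0.002 -0.003 -1.   ] jaw 119.4 q6 -1.75 w 0.002 F [ 0.5 -0.4 -0.4]
 shift cm [8.41 0.04 0.03]
 turn about x: -0.1 deg  tilt fix (about y,z deg): [ 0.   -0.12 -0.18]
[ 66.6 -75.1]
```

>>> carry_out(offset=[[2, 0, 0], [3, 0, 0], [1.9, 0, 0], [0.9, 0, 0], [0.3, 0, 0]], delta_rot=[[0, 0, 0], [0, 0, 0], [0, 0, 0], [0, 0, 0], [0, 0, 0]])

```text
time: 35.53
tool_pos: [0.6294, 0.2456, 0.0624]
tcp_rot: [-1.577, 0.928, 1.581]
wrist_force: [-0.5, -0.2, -0.3]
width: -0.001
```

>>> carry_out(offset=[[0, 0, 0], [0, 0, 0], [0, 0, 0], [0, 0, 0], [0, 0, 0]], delta_rot=[[0, 0, 0], [0, 0, 0], [0, 0, 0], [0, 0, 0], [0, 0, 0]])

```text
time: 35.95
tool_pos: [0.6321, 0.2466, 0.0665]
tcp_rot: [-1.58, 0.922, 1.576]
wrist_force: [-0.3, -0.8, 0.3]
width: -0.001
```

Run:
```python
from h import *
plan(rk(-4,-75,.0615),119.5); print(inrk(read_state()['tool_pos']))
```

```text
t 35.95 tcp [0.6321 0.2466 0.0665] x [ 0.001 -0.002 -1.   ] jaw 119.5 q6 -1.75 w -0.001 F [-0.3 -0.8  0.3]
 shift cm [0.51 7.16 0.05]
 turn about x: -0.0 deg  tilt fix (about y,z deg): [ 0.   -0.15 -0.01]
[ 67.6 -75.5]
```

Push 7.0 in total.

>>> carry_out(offset=[[0.2, 0, 0], [0.2, 0, 0], [0.05, 0, 0], [0, 0.2, 0], [0, 0.4, 0]], delta_rot=[[0, 0, 0], [0, 0, 0], [0, 0, 0], [0, 0, 0], [0, 0, 0]])

```text
time: 36.37
tool_pos: [0.6259, 0.2433, 0.0604]
tcp_rot: [-1.579, 0.923, 1.578]
wrist_force: [0.3, 0.7, -0.1]
width: -0.003
```

>>> carry_out(offset=[[0, 0.5, 0], [0, 0.6, 0], [0, 0.6, 0], [0, 0.6, 0], [0, 0.7, 0]], delta_rot=[[0, 0, 0], [0, 0, 0], [0, 0, 0], [0, 0, 0], [0, 0, 0]])

```text
time: 36.78
tool_pos: [0.5993, 0.2282, 0.0607]
tcp_rot: [-1.579, 0.923, 1.578]
wrist_force: [-0.7, 0.4, 0.0]
width: -0.002
```

>>> carry_out(offset=[[0, 0.7, 0], [0, 0.7, 0], [0, 0.7, 0], [0, 0.7, 0], [0, 0.6, 0]], delta_rot=[[0, 0, 0], [0, 0, 0], [0, 0, 0], [0, 0, 0], [0, 0, 0]])

```text
time: 37.2
tool_pos: [0.5695, 0.2114, 0.0607]
tcp_rot: [-1.579, 0.924, 1.578]
wrist_force: [0.6, 0.8, -0.7]
width: -0.0
```

Run:
```python
from h import *
plan(rk(-150,-75,.15),119.5); print(inrk(read_state()['tool_pos']))
blades('side')
```

```text
t 37.20 tcp [0.5695 0.2114 0.0607] x [-0.001 -0.003 -1.   ] jaw 119.5 q6 -1.77 w -0.000 F [ 0.6  0.8 -0.7]
 shift cm [-8.89e+00  1.46e+01  1.00e-02]
 turn about x: -0.0 deg  tilt fix (about y,z deg): [ 0.   -0.13 -0.14]
[ -4.2 -75.3]
side px [283. 192.] c [552.  -69.4] [250. 205.] 81.4 z 0.0620 rack x -264..-17 y -445..-194
side px [255. 237.] c [496.7 166.3] [152.  32.] 29.5 z 0.0654 rack x -165..-16 y -93..-64
```

>>> carry_out(offset=[[-2, 0, 0], [-3.5, 0, 0], [-3.3, 0, 0], [0, 1.5, 0], [0, 3, 0]], delta_rot=[[0, 0, 0], [0, 0, 0], [0, 0, 0], [0, 0, 0], [0, 0, 0]])

```text
time: 37.67
tool_pos: [0.5357, 0.1916, 0.1531]
tcp_rot: [-1.583, 0.915, 1.57]
wrist_force: [0.4, -0.6, 0.7]
width: 0.003
```

>>> carry_out(offset=[[0, 3, 0], [0, 3, 0], [0, 3, 0], [0, 1.2, 0], [0, 0, 0]], delta_rot=[[0, 0, 0], [0, 0, 0], [0, 0, 0], [0, 0, 0], [0, 0, 0]], fingers=0.4)

```text
time: 38.08
tool_pos: [0.44, 0.1386, 0.1487]
tcp_rot: [-1.578, 0.925, 1.578]
wrist_force: [0.1, 1.0, 1.1]
width: 0.694
```

>>> carry_out(offset=[[2, 0, 0], [3, 0, 0], [3, 0, 0], [2, 0, 0], [0.7, 0, 0]], delta_rot=[[0, 0, 0], [0, 0, 0], [0, 0, 0], [0, 0, 0], [0, 0, 0]])

```text
time: 38.5
tool_pos: [0.441, 0.1392, 0.039]
tcp_rot: [-1.577, 0.927, 1.581]
wrist_force: [-0.8, -0.6, 0.7]
width: 0.7
```

>>> carry_out(offset=[[0, 0, 0], [0, 0, 0], [0, 0, 0], [0, 0, 0], [0, 0, 0]], delta_rot=[[0, 0, 0], [0, 0, 0], [0, 0, 0], [0, 0, 0], [0, 0, 0]])

```text
time: 38.92
tool_pos: [0.4438, 0.1398, 0.0436]
tcp_rot: [-1.58, 0.921, 1.575]
wrist_force: [-0.7, -0.1, 0.4]
width: 0.7
```

Run:
```python
from h import *
plan(rk(-150,-75,.0435),119.5); print(inrk(read_state()['tool_pos']))
```

```text
t 38.92 tcp [0.4438 0.1398 0.0436] x [ 0.002 -0.002 -1.   ] jaw 119.5 q6 -1.83 w 0.700 F [-0.7 -0.1  0.4]
 shift cm [0.01 0.11 0.07]
 turn about x: -0.0 deg  tilt fix (about y,z deg): [ 0.   -0.18  0.03]
[-148.9  -75.7]
```

>>> carry_out(offset=[[0, 0.1, 0], [0, 0, 0], [0, 0, 0], [0, 0, 0], [0, 0, 0]], delta_rot=[[0, 0, 0], [0, 0, 0], [0, 0, 0], [0, 0, 0], [0, 0, 0]], fingers=-1)

```text
time: 39.33
tool_pos: [0.4416, 0.1389, 0.0426]
tcp_rot: [-1.579, 0.923, 1.577]
wrist_force: [-1.5, -0.1, 4.6]
width: 0.371
```

>>> carry_out(offset=[[0, 0, 0], [0, 0, 0], [-0.3, 0, 0], [-0.5, 0, 0], [-0.7, 0, 0]], delta_rot=[[0, 0, 0], [0, 0, 0], [0, 0, 0], [0, 0, 0], [0, 0, 0]])

```text
time: 39.75
tool_pos: [0.4404, 0.1386, 0.0566]
tcp_rot: [-1.578, 0.925, 1.58]
wrist_force: [-0.0, 0.4, -1.1]
width: 0.373
```

>>> carry_out(offset=[[-1.2, 0, 0], [-2, 0, 0], [-2, 0, 0], [-2, 0, 0], [-1, 0, 0]], delta_rot=[[0, 0, 0], [0, 0, 0], [0, 0, 0], [0, 0, 0], [0, 0, 0]])

```text
time: 40.17
tool_pos: [0.4429, 0.1395, 0.1419]
tcp_rot: [-1.581, 0.921, 1.574]
wrist_force: [1.1, 0.2, -0.9]
width: 0.377
```

Run:
```python
from h import *
plan(S(-105,-65,.14),81.2); print(inrk(read_state()['tool_pos'])); held()
```

```text
t 40.17 tcp [0.4429 0.1395 0.1419] x [ 0.003 -0.002 -1.   ] jaw 119.5 q6 -1.83 w 0.377 F [ 1.1  0.2 -0.9]
 shift cm [  0.26  11.22 -23.37]
 turn about x: 38.3 deg  tilt fix (about y,z deg): [ 0.   -0.19  0.07]
[-149.8  -75.5]
side 254 rack x [-130.023  -18.518] y [-93.  -64.9] pitch deg -0.0 z 0.165
scene 207 rack x [-161.9    -14.306] y [-91.388 -66.318] pitch deg 0.1 z 0.165
```

>>> carry_out(offset=[[0, 0.5, -1], [0, 0.9, -2], [0, 1.3, -2.6], [0, 1.3, -2.7], [0, 1.3, -2.7]], delta_rot=[[0, 0, 0], [0, 0, 0], [0, 0, 0], [0, 0, 0], [0, 0, 0]])

```text
time: 40.68
tool_pos: [0.4478, 0.0157, 0.1375]
tcp_rot: [-1.578, 0.925, 1.582]
wrist_force: [-0.4, 0.7, -1.5]
width: 0.371
```

>>> carry_out(offset=[[0, 1.3, -2.7], [0, 1.3, -2.7], [0, 1.3, -2.7], [0, 1.2, -2.6], [0, 0.8, -1.6]], delta_rot=[[0, 0, 0], [0, 0, 0], [0, 0, 0], [0, 0, 0], [0, 0, 0]])

```text
time: 41.1
tool_pos: [0.4572, -0.1215, 0.138]
tcp_rot: [-1.576, 0.926, 1.579]
wrist_force: [0.4, 0.5, -1.3]
width: 0.374
```

>>> carry_out(offset=[[0, 0, 0], [0, 0, 0], [0, 0, 0], [0, 0, 0], [0, 0, 0]], delta_rot=[[3.3, 0, 0], [5, 0, 0], [7, 0, 0], [7, 0, 0], [7, 0, 0]])

```text
time: 41.52
tool_pos: [0.4568, -0.1191, 0.1377]
tcp_rot: [-1.206, 1.216, 1.209]
wrist_force: [-0.8, -0.4, -0.1]
width: 0.371
```

>>> carry_out(offset=[[0, 0, 0], [0, 0, 0], [0, 0, 0], [0, 0, 0], [0, 0, 0]], delta_rot=[[6, 0, 0], [3, 0, 0], [0, 0, 0], [0, 0, 0], [0, 0, 0]])

```text
time: 41.93
tool_pos: [0.4578, -0.1189, 0.1388]
tcp_rot: [-1.097, 1.282, 1.097]
wrist_force: [-0.1, -0.6, -1.1]
width: 0.376
```

Run:
```python
from h import *
plan(S(-105,-65,.0430),81.2)
```

```text
t 41.93 tcp [ 0.4578 -0.1189  0.1388] x [-0.003 -0.003 -1.   ] jaw 81.3 q6 -1.72 w 0.376 F [-0.1 -0.6 -1.1]
 shift cm [ 9.58 -0.27  0.04]
 turn about x: 0.1 deg  tilt fix (about y,z deg): [ 0.   -0.18 -0.15]
```

>>> carry_out(offset=[[1, -0.25, 0], [2, 0, 0], [2.2, 0, 0], [2, 0, 0], [1, 0, 0]], delta_rot=[[0, 0, 0], [0, 0, 0], [0, 0, 0], [0, 0, 0], [0, 0, 0]])

```text
time: 42.35
tool_pos: [0.459, -0.1188, 0.0547]
tcp_rot: [-1.095, 1.283, 1.098]
wrist_force: [-0.7, 0.7, -1.2]
width: 0.374
```

>>> carry_out(offset=[[0.5, 0, 0], [0.2, 0, 0], [0.1, 0, 0], [0, 0, 0], [0, 0, 0]], delta_rot=[[0, 0, 0], [0, 0, 0], [0, 0, 0], [0, 0, 0], [0, 0, 0]])

```text
time: 42.77
tool_pos: [0.4622, -0.1198, 0.051]
tcp_rot: [-1.099, 1.28, 1.093]
wrist_force: [-0.6, 0.5, -1.2]
width: 0.375
```

>>> carry_out(offset=[[0.15, 0.2, 0], [0.15, 0, 0], [0.1, 0, 0], [0.1, 0, 0], [0.1, 0, 0]], delta_rot=[[0, 0, 0], [0, 0, 0], [0, 0, 0], [0, 0, 0], [0, 0, 0]])

```text
time: 43.18
tool_pos: [0.4591, -0.1192, 0.0439]
tcp_rot: [-1.097, 1.281, 1.094]
wrist_force: [-0.0, 0.3, -0.2]
width: 0.373
```

>>> carry_out(offset=[[0.1, 0, 0], [0.05, 0, 0], [0, 0, 0], [0, 0, 0], [0, 0, 0]], delta_rot=[[0, 0, 0], [0, 0, 0], [0, 0, 0], [0, 0, 0], [0, 0, 0]])

```text
time: 43.6
tool_pos: [0.4591, -0.1192, 0.0427]
tcp_rot: [-1.097, 1.281, 1.094]
wrist_force: [-3.4, 2.1, 4.6]
width: 0.373
```

Contact; release, rise, back off and check.

>>> carry_out(offset=[[0, 0, 0], [0, 0, 0], [0, 0, 0], [0, 0, 0], [0, 0, 0]], delta_rot=[[0, 0, 0], [0, 0, 0], [0, 0, 0], [0, 0, 0], [0, 0, 0]], fingers=0.1)

```text
time: 44.02
tool_pos: [0.4591, -0.1192, 0.0422]
tcp_rot: [-1.097, 1.281, 1.094]
wrist_force: [-0.0, -0.6, 0.0]
width: 0.552
```

>>> carry_out(offset=[[-0.5, 0, 0], [-1, 0, 0], [-2, 0, 0], [-3, 0, 0], [-4, 0, 0]], delta_rot=[[0, 0, 0], [0, 0, 0], [0, 0, 0], [0, 0, 0], [0, 0, 0]])

```text
time: 44.43
tool_pos: [0.4569, -0.1181, 0.1467]
tcp_rot: [-1.094, 1.284, 1.099]
wrist_force: [0.9, -0.5, 0.4]
width: 0.553
```

>>> carry_out(offset=[[-4, 0, 0], [-4, 0, 0], [-3, 0, 0], [0, 0, 0], [0, 0, 0]], delta_rot=[[0, 0, 0], [0, 0, 0], [0, 0, 0], [0, 0, 0], [0, 0, 0]])

```text
time: 44.85
tool_pos: [0.4611, -0.119, 0.2613]
tcp_rot: [-1.102, 1.277, 1.089]
wrist_force: [-1.0, -0.1, -1.3]
width: 0.548
```

Run:
```python
from h import *
plan()
for n in('scene','side'): C=onstand(n); save(C[0],n+'9.png',1.5)
```

```text
t 44.85 tcp [ 0.4611 -0.119   0.2613] x [ 0.006 -0.005 -1.   ] jaw 81.2 q6 -1.72 w 0.548 F [-1.  -0.1 -1.3]
scene stand-frame blade x -120..26 y -85..-52 z 0.0653 n 114
scene stand-frame blade x -120..25 y -23..10 z 0.0657 n 122
scene stand-frame blade x -119..27 y 44..76 z 0.0654 n 135
scene canister lid c [ 442. -359.] r 51 186
side stand-frame blade x -121..22 y -17..9 z 0.0663 n 84
side stand-frame blade x -122..25 y 49..73 z 0.0654 n 97
side canister lid c [ 445. -356.] r 49 275
```

View pics/side9.png

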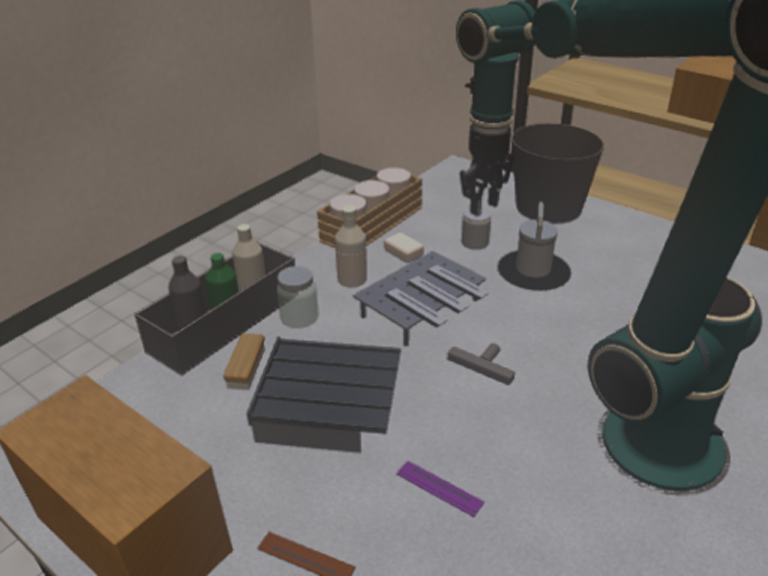

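View pics/scene9.png

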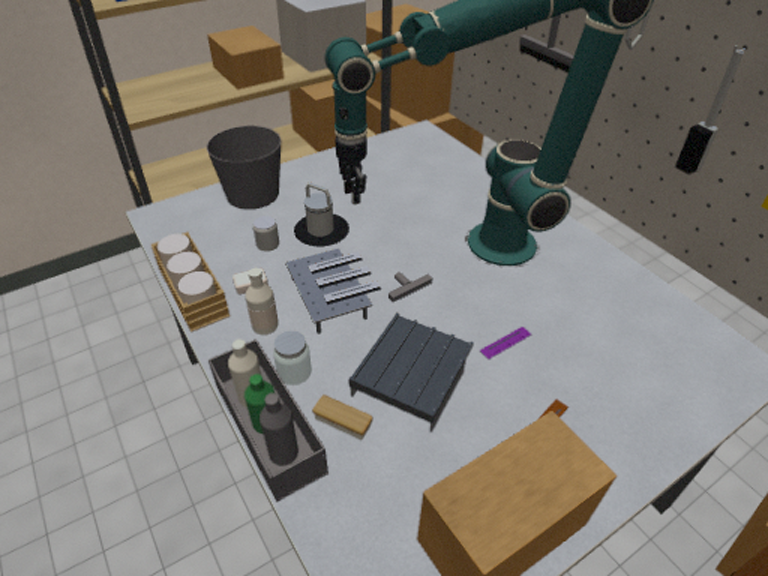

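Rack empty, three blades side by side on the stand (425–465, 285), the canister (537,248) inside the mat, bystanders unmoved. Handing in.

```bash
python3 -c "
from workcell import *
print(finish_job())"
```

```text
the job is handed in; nothing more can be done
None
```

The job is done and handed in at about 45 s. The canister stands on the mat, and the three blades that were present (lanes 1, 2 and 4; lane 3 was empty) lie flat on the drying stand.

I lifted the canister by its handle onto the mat first. Then I pushed each blade with the closed fingertip until it overhung the rack edge by about 46 mm. I pinched the overhanging end, carried the blade level, and laid it across the stand.

**Last checks:**
- **Blades:** the scene camera shows all three flat, top z about 65 mm, spaced about 65 mm apart. Their middles are about 33 mm inside the stand's near edge. Each near end overhangs that edge by about 40 mm on purpose, to leave the fingers room.
- **Canister:** its lid centre is at about (443, -358) mm, within 2 mm of the mat centre, with about 42 mm of margin. I saw no sign of it being knocked.
- **Surroundings:** the rack is empty and the bystanders look unmoved.
- **Disagreement:** the side camera's automatic detection found only two of the three blades. All three are visible in both final pictures.

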